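# Sort harness clips by jaw state and fit the open ones on the board

## Task

Sort the three harness clips by their jaws: press each clip whose jaws stand open onto a free stud station of the sloping board, fully home and flat on its plate, and stand the clip whose jaws are ratcheted shut upright on its foot in the grey tray. Leave the jaws as they are, let go of everything, and do not disturb the other things on the bench.

Things in the scene. Friction and masses are not known exactly. Their poses are not given: they have to be found in the camera images.
- clip_a_mid (a point): Harness clip A, one of three alike. Point: centre of its foot, 14 mm above the underside; z up out of the foot, x along it to the jaw tips. Black foot 56 (x) x 32 (y) x 28 mm tall, flat sides, at the start standing on the bench. On top two steel jaws 14 mm wide along x, hinged 16 mm behind centre, tips 36 mm ahead of it; in all 50 mm tall shut, up to 77 open. About 100 g.
- clip_a_jaw (a joint): Upper jaw of clip A: 0 = jaws ratcheted shut, grows as the jaw lifts, to 0.7 rad; under 0.1 is shut, over 0.4 is open. The ratchet holds it where it is unless the jaw is pushed with 1 to 2 N, so grip clips by the sides of the foot.
- clip_a: Clip A again: origin at the centre of the foot's underside, same axes. The foot is open underneath: two square sockets 14.5 x 14.5 mm, 13 mm deep, 26 mm apart along x.
- clip_b_mid (a point): Harness clip B, one of three alike. Point: centre of its foot, 14 mm above the underside; z up out of the foot, x along it to the jaw tips. Black foot 56 (x) x 32 (y) x 28 mm tall, flat sides, at the start standing on the bench. On top two steel jaws 14 mm wide along x, hinged 16 mm behind centre, tips 36 mm ahead of it; in all 50 mm tall shut, up to 77 open. About 100 g.
- clip_b_jaw (a joint): Upper jaw of clip B: 0 = jaws ratcheted shut, grows as the jaw lifts, to 0.7 rad; under 0.1 is shut, over 0.4 is open. The ratchet holds it where it is unless the jaw is pushed with 1 to 2 N, so grip clips by the sides of the foot.
- clip_b: Clip B again: origin at the centre of the foot's underside, same axes. The foot is open underneath: two square sockets 14.5 x 14.5 mm, 13 mm deep, 26 mm apart along x.
- clip_c_mid (a point): Harness clip C, one of three alike. Point: centre of its foot, 14 mm above the underside; z up out of the foot, x along it to the jaw tips. Black foot 56 (x) x 32 (y) x 28 mm tall, flat sides, at the start standing on the bench. On top two steel jaws 14 mm wide along x, hinged 16 mm behind centre, tips 36 mm ahead of it; in all 50 mm tall shut, up to 77 open. About 100 g.
- clip_c_jaw (a joint): Upper jaw of clip C: 0 = jaws ratcheted shut, grows as the jaw lifts, to 0.7 rad; under 0.1 is shut, over 0.4 is open. The ratchet holds it where it is unless the jaw is pushed with 1 to 2 N, so grip clips by the sides of the foot.
- clip_c: Clip C again: origin at the centre of the foot's underside, same axes. The foot is open underneath: two square sockets 14.5 x 14.5 mm, 13 mm deep, 26 mm apart along x.
- station1_home (a point): Home point of free station 1: where the centre of a clip's foot lies when home, 14 mm above the station plate's top, 18 mm off the board's face. z is square to the board, y up the slope, x level. A clip goes on with its x along this y, either way round, so its flat sides face along x. A clip merely resting on the studs stands 12 mm too high.
- station1: Station 1 (fixed on the board), origin under the plate: grey plate 42 (x) x 88 (y) x 4 mm, two round studs 12 mm across, 12 mm tall, top 2.5 mm tapered, 26 mm apart along y; 1.2 mm play all round in a clip's sockets. At each y end a steel spring leaf 16 mm tall, 14 wide: the last 12 mm take a firm push of 5 to 15 N square to the board until the foot snaps home, flat on the plate.
- station2_home (a point): Home point of free station 2: where the centre of a clip's foot lies when home, 14 mm above the station plate's top, 18 mm off the board's face. z is square to the board, y up the slope, x level. A clip goes on with its x along this y, either way round, so its flat sides face along x. A clip merely resting on the studs stands 12 mm too high.
- station2: Station 2 (fixed on the board), origin under the plate: grey plate 42 (x) x 88 (y) x 4 mm, two round studs 12 mm across, 12 mm tall, top 2.5 mm tapered, 26 mm apart along y; 1.2 mm play all round in a clip's sockets. At each y end a steel spring leaf 16 mm tall, 14 wide: the last 12 mm take a firm push of 5 to 15 N square to the board until the foot snaps home, flat on the plate.
- board: Fixed plywood harness board on a blue stand, 340 mm (x, level) x 220 mm up the slope, its face leaning 30 degrees from level: it faces -y of its own frame and up. Origin on the bench below the face's centre, which is 72 mm up. A 30 mm duct along the top edge, 12 mm lip at the bottom edge, four 28 mm pins at the sides. The two stations are 130 mm apart, at mid-slope.
- tray_in (a point): Fixed open grey tray, 150 (x) x 130 (y) x 35 mm tall outside, walls 4 mm, floor 4 mm thick, standing on the bench. The point is the centre of its inner floor.
- connector: Bystander, to be left alone: white connector housing 34 x 22 x 16 mm.
- tape: Bystander, to be left alone: roll of black tape, 54 mm across, 19 mm tall.
- screwdriver: Bystander, to be left alone: screwdriver lying down.
- cutters: Bystander, to be left alone: side cutters with orange handles, 130 mm long, lying flat.
- marker: Bystander, to be left alone: blue marker 16 mm thick, 120 mm long, lying.
- relay: Bystander, to be left alone: white relay 50 x 30 x 45 mm.

How it is judged:
At the end, for the whole second after the job is handed in: Open clips home on different stations: foot centre within 4 mm of the home point, under 2 mm above it, square within 0.08 rad, jaws over 0.35 rad. Shut clip in the tray: centre inside the walls, under 20 mm above the floor, upright within 0.15 rad, jaws under 0.12 rad. All at rest (under 0.02 m/s) (((z of clip_a_mid in the frame of station1_home below 0.002 m and distance between clip_a_mid and station1_home below 0.004 m and angle between the z axis of clip_a_mid and the z axis of station1_home, either way round below 0.08 rad and z of clip_b_mid in the frame of station2_home below 0.002 m and distance between clip_b_mid and station2_home below 0.004 m and angle between the z axis of clip_b_mid and the z axis of station2_home, either way round below 0.08 rad) or (z of clip_a_mid in the frame of station2_home below 0.002 m and distance between clip_a_mid and station2_home below 0.004 m and angle between the z axis of clip_a_mid and the z axis of station2_home, either way round below 0.08 rad and z of clip_b_mid in the frame of station1_home below 0.002 m and distance between clip_b_mid and station1_home below 0.004 m and angle between the z axis of clip_b_mid and the z axis of station1_home, either way round below 0.08 rad)) and value of joint each of clip_a_jaw, clip_b_jaw above 0.35 rad and linear speed of each of clip_a, clip_b, clip_c below 0.02 m/s and value of joint clip_c_jaw below 0.12 rad and x of clip_c_mid in the frame of tray_in between -0.071 and 0.071 m and y of clip_c_mid in the frame of tray_in between -0.061 and 0.061 m and z of clip_c_mid in the frame of tray_in below 0.02 m and angle between clip_c_mid's own z axis and vertical below 0.15 rad); the robot touches nothing.
It fails at once if one of the six bystanders is moved by more than 30 mm (distance of any of connector, tape, screwdriver, cutters, marker, relay from where it was at the start of the episode above 0.03 m).
It also fails if it takes over 67 s, if anything falls off the work surface, if the arm or the gripper's body presses on something with over 40 N, if the wrist force passes 120 N, or if a joint passes its speed limit or range.

## Robot

A 6-joint arm with a two-finger parallel gripper is mounted at the origin on the work surface. World frame = base frame: x ahead of the robot, y to its left, z up, the work surface at z = 0. Lengths are in m, angles in rad, forces in N, time in s.
With the tool pointing down it reaches from about 0.275 to 0.825 m from the base axis. Payload 4.9 kg.
Tool frame: the origin (TCP) lies on the centre line of the jaws, within the pads' length; the fingertips stand 25 mm ahead of it and the grasp point (between the pads) lies 6 mm ahead of it (robot.nose_length is the distance from the TCP to the fingertips, in m); z points along the fingers, y is the line along which they close (so a half turn about z gives the same grasp; the last joint's range is limited). The gripper opens to 85 mm and grips with 20 to 120 N. Pads are 22 mm wide; open, the fingers measure 114 mm over their backs; the gripper's body (76 mm by 85 mm) begins 54 mm behind the grasp point. The pads swing forward as they close: fully open they stand 13 mm farther back than shut.
Start: joints at [1.199, 0.326, -0.193, 1.052, 0, 1.437], TCP at [0.13, 0.535, 0.256] pointing down, gripper open.
Joint ranges: [-2.65, 2.65], [-0.97, 1.79], [-1.3, 1.35], [-1.93, 2.1], [-1.47, 1.37], [-3.14, 3.14]. Speed limits (rad/s): [2.57, 2.57, 3.14, 3.14, 3.14, 3.14].

## Interface

Orientations are given as a unit quaternion [w, x, y, z].
In Python, from cell import status, viewer, robot gives the robot as it stands. The module is installed in compiled form; this text tells all that it offers.
- The arm moves only by the shell command python3 -m inch 'ROWS' [FORCE]. ROWS is a JSON object of lists of equal length, an entry for each row: "travel": the shift along the tool's x, y, z in mm, a list of three; "turn": the turn about the tool's z in degrees; "gripper": the closure, from 0 (fully open) to 1 (shut). In form: {"travel": [[dx, dy, dz], ...], "turn": [turn, ...], "gripper": [gripper, ...]}. A call has 1 to 10 rows; each row shifts and turns the commanded pose from where the row before left it, along the tool's axes as they then stand; what a row does not reach is not made up. A row lasts 1/10 s, in which the tool goes at most 50 mm and 8.59 degrees, less where a joint would pass 70% of its speed; a pose out of reach is approached as far as the arm can. A call is refused whole if a number of a shift passes 50 or a number of a turn 8.59, either way. A call with a gripper value outside its range is refused whole. The fingers move at their own pace and stop on an object; FORCE is the grip in N (left out, the last holds). Time passes only in rows, so rows that do not move let the fingers close. It gives the time, the measured TCP pose, the force, the opening and the grip force at its end, in the units of the state.
- status.get_obs(): the state, without advancing time (a new reading comes with each control period).
- viewer.camera(name): name is "scene" or "top" or "wrist"; returns the picture (480x640x3 uint8, red, green, blue); there is no depth.
- viewer.camera_params(name): a dict with "K" (3x3 intrinsics, pixels), "R" (3x3) and "t" (3): a world point X has camera coordinates R X + t; the wrist camera has in their place "mount" (4x4, takes a point from camera to tool coordinates, whose origin is the TCP and whose axes are the flange's). Camera axes: x right, y down, z forward; pixel columns grow to the right and rows downward; lengths in m; the calibration is good to about 2 mm. A picture is of the moment at which its call begins: read the wrist's pose just before it. camera_params takes no time and is no camera call.
- robot.finish_job(): hands the job in; it is judged then, once.
Trained networks look in the newest picture that a camera, given by its name, has taken for a name from the list of things; names that differ only in an ending like _2 or _b are one class to them, and where a whole thing is asked for, a point or a joint stands for the part that bears it (a point fixed in the world has none). Each returns a list of dicts, best first, with "p" (0 to 1); they miss things now and then, are a little off and sometimes report something else, mostly with a low value. They report only what shows in the picture. A call takes as long as a camera call.
- viewer.spot_in(label, camera): "extent" ([centre column, centre row, width, height] in pixels, round what is visible of it).
- viewer.mark_of(label, camera): "pixel" ([column, row] in pixels: a listed point, or the origin of a listed thing).
The state is a dict: "time": time; "joints": joint angles; "joint_velocities": joint speeds; "effort": joint torques, N m; "ee_pos": TCP position; "eef_rot": TCP orientation; "wrist_force": force on the tool from outside, world axes, zero at the start; "ft_torque": the same for the moment, N m; "grip_width": finger opening in m; "grip_force": force on a finger pad.
Only numpy, scipy, OpenCV 4.12 (cv2) and the standard library are available. Lean on these libraries where they do the work, as an engineer would, in place of code of your own. Each camera call takes 0.05 s, during which the arm holds its last target. There are 200 camera calls.

## Working session

There is one attempt and no reset: what is moved stays moved. The work goes in short steps, Python scripts to look and compute and a shell command to move; the robot and the scene stay as the last step left them, time stands still between calls to the robot, and variables do not carry over. Pictures are saved under pics/ and viewed, at most 10 in all, crops included, and the job is handed in when it is done.

```bash
mkdir -p pics
cat > h.py <<'E'
import numpy as np, cv2
from scipy.spatial.transform import Rotation as Ro
from cell import status, viewer, robot
def cam(name):
    o=status.get_obs(); P=viewer.camera_params(name); K=np.array(P["K"])
    if "mount" in P:
        q=o["eef_rot"]; T=np.eye(4); T[:3,:3]=Ro.from_quat([q[1],q[2],q[3],q[0]]).as_matrix(); T[:3,3]=o["ee_pos"]
        C=T@np.array(P["mount"]); R=C[:3,:3].T; t=-R@C[:3,3]
    else: R=np.array(P["R"]);t=np.array(P["t"])
    return K,R,t
def ray(c,px,z):
    K,R,t=c; d=R.T@np.linalg.inv(K)@np.array([px[0],px[1],1.]); o=-R.T@t
    return o+d*(z-o[2])/d[2]
def proj(c,X):
    K,R,t=c; p=K@(R@np.array(X)+t); return p[:2]/p[2]
def snap(name,f):
    im=viewer.camera(name); cv2.imwrite(f"pics/{f}.png",cv2.cvtColor(im,cv2.COLOR_RGB2BGR)); return im
E
python3 - <<'E'
from h import *
print(status.get_obs())
for n in ("top","scene"):
    c=cam(n); snap(n,n+"0"); print(n,"cam at",-c[1].T@c[2])
    for l in ("clip_a_mid","station1_home","tray_in","board"):
        print(l,[(np.round(d["pixel"]).tolist(),round(d["p"],2)) for d in viewer.mark_of(l,n)])
    for l in ("clip_a","station1"): print(l,[(np.round(d["extent"]).tolist(),round(d["p"],2)) for d in viewer.spot_in(l,n)])
E
```

```text
{'time': 0.0, 'joints': array([ 1.19876306e+00,  3.26942638e-01, -1.93578919e-01,  1.05203507e+00,
       -1.12566134e-05,  1.43658084e+00]), 'joint_velocities': array([-0.000339  ,  0.00073763,  0.00064429,  0.00150733, -0.0018002 ,
        0.00122072]), 'effort': array([-1.58571474e-03, -4.43393862e+01,  2.62441278e+01,  1.54441316e-02,
       -1.08539487e-04,  3.01269900e-06]), 'ee_pos': array([0.1293687 , 0.5340026 , 0.25550438]), 'eef_rot': array([-2.14966857e-04,  1.18628822e-01,  9.92938280e-01, -8.53512706e-04]), 'wrist_force': array([-0.47362672, -0.42297451, -0.25516611]), 'ft_torque': array([ 0.00360198,  0.00675805, -0.01882863]), 'grip_force': 0.0, 'grip_width': 0.08528427184472603}
top cam at [ 0.40646667 -0.03021309  0.90061425]
clip_a_mid [([358.0, 273.0], 0.9), ([410.0, 170.0], 0.39)]
station1_home [([160.0, 230.0], 0.41)]
tray_in [([456.0, 236.0], 0.97), ([295.0, 305.0], 0.58)]
board [([167.0, 273.0], 0.55)]
clip_a [([360.0, 270.0, 20.0, 39.0], 0.69), ([297.0, 304.0, 31.0, 34.0], 0.69), ([288.0, 230.0, 19.0, 37.0], 0.66)]
station1 [([163.0, 300.0, 50.0, 25.0], 0.81), ([159.0, 231.0, 48.0, 22.0], 0.8), ([371.0, 326.0, 13.0, 21.0], 0.66)]
scene cam at [ 1.03530467 -0.62702399  1.14989514]
clip_a_mid [([292.0, 271.0], 0.73), ([421.0, 185.0], 0.25)]
station1_home [([378.0, 163.0], 0.9), ([326.0, 311.0], 0.37), ([420.0, 183.0], 0.29), ([255.0, 254.0], 0.2)]
tray_in [([245.0, 351.0], 0.6)]
board [([399.0, 190.0], 0.97)]
clip_a [([360.0, 253.0, 25.0, 33.0], 0.98), ([291.0, 268.0, 28.0, 26.0], 0.61)]
station1 [([379.0, 162.0, 32.0, 32.0], 0.94), ([420.0, 186.0, 36.0, 35.0], 0.62), ([209.0, 280.0, 50.0, 13.0], 0.16)]
```

View pics/top0.png

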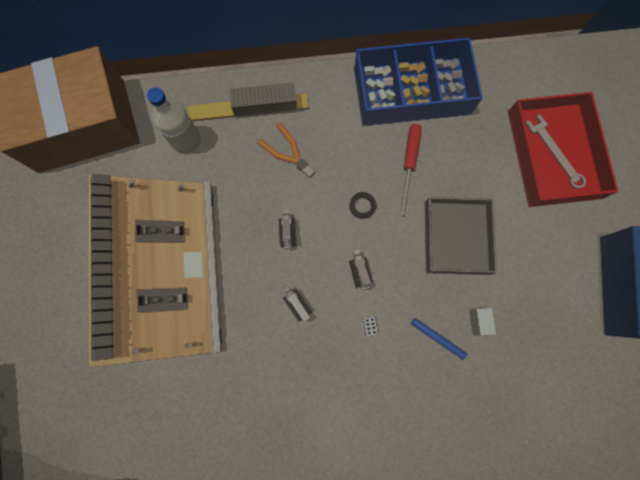

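View pics/scene0.png

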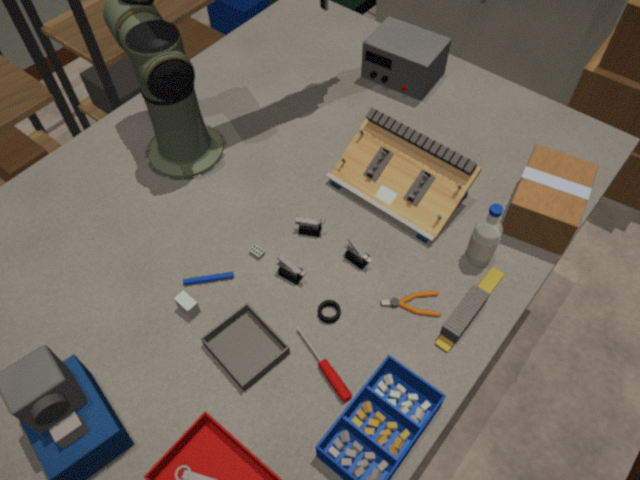

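The top view shows the clips at about (288,231), (360,270) and (298,305), with the board at the left and the tray at (460,236). In the scene view, clips (355,253) and (290,268) look open and (309,227) looks shut. I'll enlarge them to check.

Run:
```python
from h import *
ct=cam("top");cs=cam("scene")
for p in [(288,231),(360,270),(298,305)]:
    X=ray(ct,p,.03); print(p,X.round(3),"scene",proj(cs,X).round())
print("tray",ray(ct,(460,236),.004).round(3),[ray(ct,p,.035).round(3) for p in [(427,199),(494,200),(494,273),(427,272)]])
for p in [(160,231),(163,300)]: print("st",ray(ct,p,.08).round(3))
for p in [(371,326),(439,339),(485,321),(362,205),(411,150),(290,150)]: print(p,ray(ct,p,.015).round(3))
t=cv2.imread("pics/top0.png");s=cv2.imread("pics/scene0.png")
def crop(i,x,y,r=30): return cv2.resize(i[y-r:y+r,x-r:x+r],(266,266),interpolation=cv2.INTER_CUBIC)
m=np.vstack([np.hstack([crop(t,*p) for p in [(288,231),(360,270),(298,305)]]),np.hstack([crop(s,*p) for p in [(357,253),(290,268),(309,227)]])])
cv2.imwrite("pics/m0.png",m)
```

```text
(288, 231) [0.61  0.003 0.03 ] scene [356. 253.]
(360, 270) [ 0.516 -0.128  0.03 ] scene [291. 268.]
(298, 305) [ 0.463 -0.001  0.03 ] scene [309. 224.]
tray [ 0.565 -0.344  0.004] [array([ 0.643, -0.281,  0.035]), array([ 0.625, -0.415,  0.035]), array([ 0.48 , -0.386,  0.035]), array([ 0.497, -0.257,  0.035])]
st [0.626 0.239 0.08 ]
st [0.497 0.24  0.08 ]
(371, 326) [ 0.407 -0.137  0.015]
(439, 339) [ 0.368 -0.264  0.015]
(485, 321) [ 0.391 -0.358  0.015]
(362, 205) [ 0.651 -0.152  0.015]
(411, 150) [ 0.758 -0.271  0.015]
(290, 150) [ 0.787 -0.018  0.015]
```

View pics/m0.png

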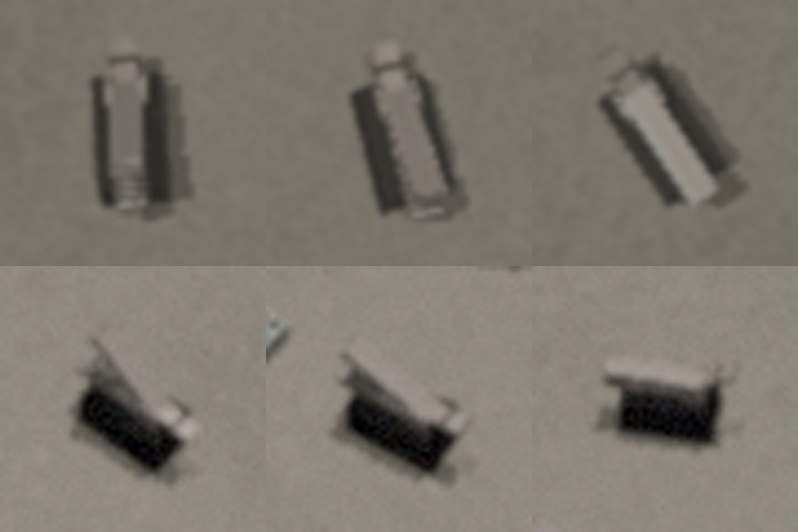

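Clips 1 (288,231) and 2 (360,270) are open and clip 3 (298,305) is shut. All of their tips point roughly toward the robot (-x). Now I'll move above clip 1.

```bash
python3 -m inch '{"travel":[[-39,-27,0],[-39,-27,0],[-39,-27,0],[-39,-27,0],[-39,-27,0],[-39,-27,0],[-39,-27,0],[-39,-27,0],[-39,-27,0],[-39,-27,0]],"turn":[0,0,0,0,0,0,0,0,0,0],"gripper":[0,0,0,0,0,0,0,0,0,0]}'
python3 -m inch '{"travel":[[-39,-27,0],[-39,-27,0],[-39,-27,0],[-39,-27,0],[0,0,0],[0,0,0],[0,0,0],[0,0,0]],"turn":[0,0,0,0,-6.8,-6.8,0,0],"gripper":[0,0,0,0,0,0,0,0]}'
python3 - <<'E'
from h import *
print(np.array(viewer.camera_params("wrist")["mount"]).round(3)); c=cam("wrist"); snap("wrist","w1"); print(status.get_obs()["ee_pos"])
print(viewer.mark_of("clip_a_mid","wrist"),viewer.spot_in("clip_a","wrist"))
print(proj(c,[.61,.003,.014]))
E
```

```text
time: 1.7
ee_pos: [0.4461, 0.1786, 0.2566]
eef_rot: [0.0, 0.119, 0.993, 0.0]
wrist_force: [1.0, 0.4, -0.4]
grip_width: 0.0854
grip_force: 0.0
time: 2.5
ee_pos: [0.571, 0.0386, 0.2563]
eef_rot: [-0.0, 0.001, 1.0, 0.0]
wrist_force: [-0.5, 0.5, -0.1]
grip_width: 0.0857
grip_force: 0.0
[[-0.001 -0.965 -0.262  0.066]
 [ 1.    -0.001  0.    -0.001]
 [-0.001 -0.262  0.965 -0.117]
 [ 0.     0.     0.     1.   ]]
[0.57103367 0.0387842  0.25634159]
[{'pixel': [100.8, 140.5], 'p': 0.9}] [{'extent': [257.3, 71.3, 75.0, 105.7], 'p': 0.9}, {'extent': [89.3, 143.8, 89.5, 106.1], 'p': 0.84}, {'extent': [269.2, 263.9, 46.2, 93.2], 'p': 0.83}]
[268.0190947  253.20637327]
```

View pics/w1.png

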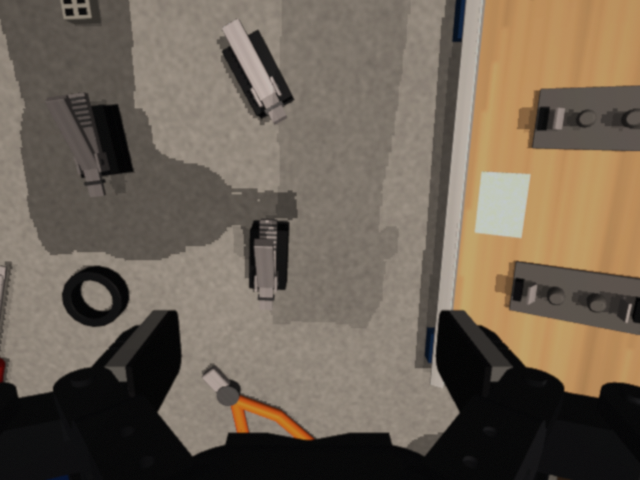

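The wrist view shows clip 1 at (268,255), shut clip 3 at (257,70), open clip 2 at (92,145) and the stations at the right. I'll fit the foot outlines.

```bash
cat >> h.py <<'E'
from scipy.optimize import minimize
def fit(im,c,x,y,yaw,thr=36,z0=0.,dims=(56,32,28)):
    g=im.max(axis=2); L,W,H=np.array(dims)/1000
    box=np.array([[sx*L/2,sy*W/2,z] for sx in(-1,1) for sy in(-1,1) for z in(0,H)])
    def hull(p):
        r=Ro.from_euler('z',p[2]).as_matrix(); P=box@r.T+[p[0],p[1],z0]
        return cv2.convexHull(np.array([proj(c,q) for q in P],np.float32))
    u=proj(c,[x,y,.014]); win=np.zeros(g.shape,np.uint8); cv2.circle(win,tuple(int(v) for v in u),75,1,-1)
    dark=cv2.GaussianBlur(((g<thr)&(win>0)).astype(np.float32),(0,0),1.0)
    def cost(q):
        p=[x+q[0]/1000,y+q[1]/1000,yaw+q[2]/30]; m=np.zeros(g.shape,np.uint8)
        cv2.fillConvexPoly(m,np.round(hull(p)*16).astype(np.int32),255,cv2.LINE_AA,4)
        return np.abs(m/255.-dark).sum()
    best=min((minimize(cost,q0,method='Nelder-Mead',options=dict(initial_simplex=np.array(q0)+np.array([[0,0,0],[6,0,0],[0,6,0],[0,0,6]]),xatol=.03,fatol=.5)) for q0 in ([-3,-3,-3],[3,3,2],[-3,3,0.])),key=lambda r:r.fun)
    q=best.x; return np.array([x+q[0]/1000,y+q[1]/1000,yaw+q[2]/30]),best.fun,hull([x+q[0]/1000,y+q[1]/1000,yaw+q[2]/30])
E
python3 - <<'E'
from h import *
im=cv2.cvtColor(cv2.imread("pics/w1.png"),cv2.COLOR_BGR2RGB); c=cam("wrist"); o=im.copy()
for px,yaw in [((268,256),180),((95,142),190),((258,72),210)]:
    g0=ray(c,px,.02); p,f,h=fit(im,c,g0[0],g0[1],np.radians(yaw)); print(px,p[:2].round(4),np.degrees(p[2]).round(1),round(f))
    cv2.polylines(o,[np.round(h*16).astype(np.int32)],True,(255,0,0),1,cv2.LINE_AA,4)
cv2.imwrite("pics/f1.png",cv2.cvtColor(cv2.resize(o[0:310,0:400],None,fx=1.9,fy=1.9),cv2.COLOR_RGB2BGR))
E
```

```text
(268, 256) [0.6119 0.0042] 174.6 1888
(95, 142) [ 0.5152 -0.1138] 176.6 2224
(258, 72) [0.4669 0.0013] 207.4 2369
```

View pics/f1.png

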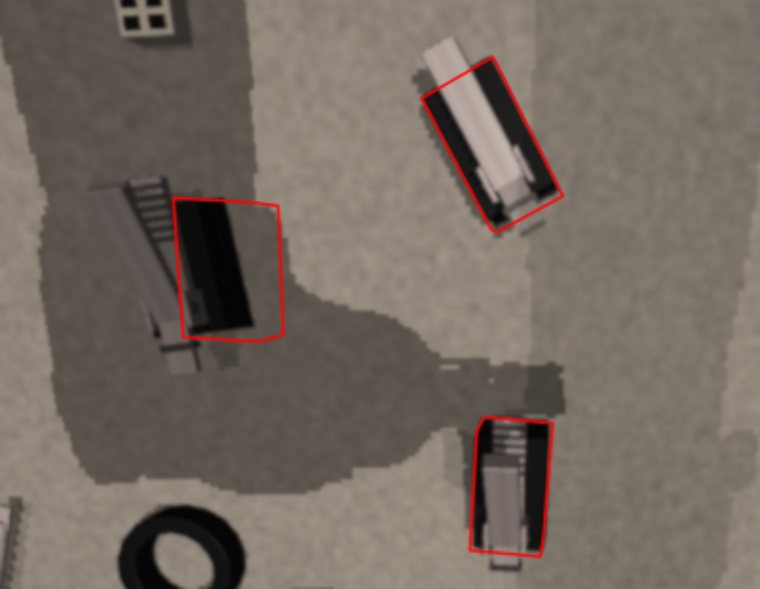

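```bash
python3 -m inch '{"travel":[[-20,-17,0],[-20.5,-17.3,0],[0,0,45],[0,0,45],[0,0,45],[0,0,40],[0,0,25],[0,0,15],[0,0,8],[0,0,0]],"turn":[0,0,4,0,0,0,0,0,0,0],"gripper":[0,0,0,0,0,0,0,0,0,0]}'
python3 -m inch '{"travel":[[0,0,0],[0,0,0],[0,0,0],[0,0,0],[0,0,0],[0,0,0],[0,0,0]],"turn":[0,0,0,0,0,0,0],"gripper":[0.3,0.6,1,1,1,1,1]}' 40
```

```text
time: 3.65
ee_pos: [0.6116, 0.0044, 0.0331]
eef_rot: [-0.0, 0.035, 0.999, 0.0]
wrist_force: [-0.2, 0.8, -0.3]
grip_width: 0.0854
grip_force: 0.0
time: 4.35
ee_pos: [0.6125, 0.0041, 0.0345]
eef_rot: [0.001, 0.035, 0.999, -0.0]
wrist_force: [-0.1, 0.7, 6.3]
grip_width: 0.0311
grip_force: 41.0
```

```bash
python3 -m inch '{"travel":[[0,0,-20],[0,0,-45],[0,0,-45],[0,0,-25],[11.5,38.6,-21.7],[11.5,38.6,-21.7],[11.5,38.6,-21.7],[11.5,38.6,-21.7],[11.5,38.6,-21.7],[11.5,38.6,-21.7]],"turn":[0,0,0,0,0,0,0,0,0,0],"gripper":[1,1,1,1,1,1,1,1,1,1]}' 60
python3 -m inch '{"travel":[[0,0,0],[0,0,0],[0,0,0],[0,0,0],[0,0,0],[0,0,0],[0,0,0],[0,0,0],[0,0,0],[0,0,0]],"turn":[-8.55,-8.55,-8.55,-8.55,-8.55,-8.55,-8.55,-8.55,-8.55,-8.55],"gripper":[1,1,1,1,1,1,1,1,1,1]}'
python3 -m inch '{"travel":[[0,0,0],[0,0,0],[0,0,0]],"turn":[-8.5,0,0],"gripper":[1,1,1]}'
python3 - <<'E'
from h import *
c=cam("wrist"); snap("wrist","w2"); o=status.get_obs(); print(o["ee_pos"],o["eef_rot"],o["wrist_force"])
for l in ("station1_home","station1"): print(viewer.mark_of(l,"wrist"))
print(viewer.spot_in("station1","wrist"))
E
```

```text
time: 5.35
ee_pos: [0.5581, 0.2415, 0.2992]
eef_rot: [-0.0, 0.035, 0.999, -0.0]
wrist_force: [0.9, 0.9, -0.3]
grip_width: 0.0305
grip_force: 60.1
time: 6.35
ee_pos: [0.5587, 0.24, 0.2981]
eef_rot: [-0.0, -0.655, 0.756, 0.0]
wrist_force: [0.6, -0.2, -1.3]
grip_width: 0.0305
grip_force: 60.0
time: 6.65
ee_pos: [0.5589, 0.2401, 0.2983]
eef_rot: [-0.0, -0.706, 0.708, 0.0]
wrist_force: [-0.0, -0.1, -0.8]
grip_width: 0.0311
grip_force: 60.0
[0.55888551 0.24009332 0.29829854] [-1.96057039e-04 -7.06035804e-01  7.08176102e-01  1.14706336e-04] [-0.22040263  0.38870946 -0.62120903]
[{'pixel': [384.7, 208.4], 'p': 0.77}]
[{'pixel': [380.6, 217.8], 'p': 0.79}, {'pixel': [222.9, 215.9], 'p': 0.62}]
[{'extent': [384.0, 217.5, 54.2, 109.4], 'p': 0.87}]
```

View pics/w2.png

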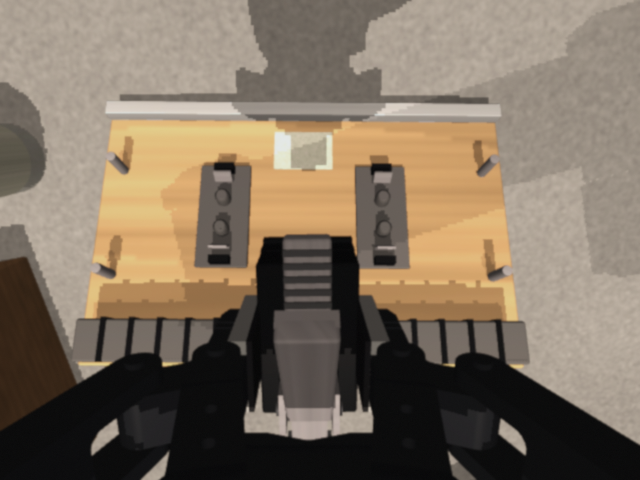

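Both stations are clear, with plates at about (223,216) and (383,216), and the clip is held centred. I'll fit the board pose from the plate corners, refining the edges.

```bash
cat >> h.py <<'E'
from scipy.optimize import least_squares
S30,C30=.5,np.cos(np.pi/6)
def board_pt(p,u,s,n):  # p=[x0,y0,yaw,dz]
    l=Ro.from_euler('z',p[2]).apply([u,s*C30-n*S30,.072+s*S30+n*C30]); return l+[p[0],p[1],p[3]]
E
python3 - <<'E'
from h import *
c=cam("wrist"); im=cv2.imread("pics/w2.png"); 
# plate mask: low saturation, mid-dark vs wood
hsv=cv2.cvtColor(im,cv2.COLOR_BGR2HSV); m=((hsv[...,1]<60)).astype(np.uint8)
C=[]
for (x0,y0,x1,y1) in [(188,150,258,276),(348,150,418,276)]:
    sub=cv2.morphologyEx(m[y0:y1,x0:x1],cv2.MORPH_CLOSE,np.ones((9,9)))
    n,lab,st,_=cv2.connectedComponentsWithStats(sub); k=1+st[1:,4].argmax()
    g=(lab==k).astype(np.uint8)
    pts=[]; ys=np.where(g.any(1))[0]; xs=np.where(g.any(0))[0]
    # line fits on four sides
    def line(P): v=cv2.fitLine(np.array(P,np.float32),cv2.DIST_HUBER,0,.01,.01).ravel(); return v
    ry=range(ys[0]+15,ys[-1]-14); rx=range(xs[0]+14,xs[-1]-12)
    L=line([(np.where(g[r])[0][0]-.5,r) for r in ry]);R=line([(np.where(g[r])[0][-1]+.5,r) for r in ry])
    T=line([(q,np.where(g[:,q])[0][0]-.5) for q in rx]);B=line([(q,np.where(g[:,q])[0][-1]+.5) for q in rx])
    def X(a,b):
        t=np.linalg.solve(np.array([[a[0],-b[0]],[a[1],-b[1]]]),b[2:]-a[2:]); return a[2:]+t[0]*a[:2]+[x0,y0]
    C+= [X(T,L),X(T,R),X(B,R),X(B,L)]
C=np.array(C); print(C.round(1).tolist())
M=[(s*65+du*21,ds*44,4) for s in(1,-1) for du,ds in((1,-1),(-1,-1),(-1,1),(1,1))]
f=lambda p:(np.array([proj(c,board_pt(p,*np.array(q)/1000)) for q in M])-C).ravel()
for free in (4,3):
    r=least_squares(lambda p:f(list(p)+[0]*(4-free)),[.56,.24,0,0][:free],loss='soft_l1'); print(r.x.round(4),f(list(r.x)+[0]*(4-free)).reshape(-1,2).round(1).tolist())
E
```

```text
[[202.5, 165.1], [250.2, 162.7], [245.8, 266.5], [194.6, 266.5], [361.3, 166.7], [402.6, 164.2], [408.3, 267.5], [346.3, 267.5]]
[ 0.5646  0.2443 -0.0103 -0.0088] [[-1.0, -0.2], [0.6, 2.7], [0.5, -0.2], [-0.7, -0.6], [-7.6, -0.6], [0.3, 2.4], [0.0, -0.0], [9.7, -0.4]]
[ 0.5638  0.2419 -0.0099] [[-2.8, -2.2], [0.0, 0.7], [-0.2, 0.4], [-2.8, 0.1], [-5.5, -2.6], [3.7, 0.4], [3.8, 0.6], [12.1, 0.2]]
```

Run:
```python
from h import *
c=cam("wrist"); im=cv2.imread("pics/w2.png")
C=np.array([[202.5,165.1],[250.2,164.9],[245.8,266.5],[194.6,266.5],[402.6,165],[408.3,267.5]])
M=[(86,-44,4),(44,-44,4),(44,44,4),(86,44,4),(-86,-44,4),(-86,44,4)]
f=lambda p:(np.array([proj(c,board_pt(p,*np.array(q)/1000)) for q in M])-C).ravel()
o=cv2.resize(im[140:290,170:430],None,fx=3,fy=3,interpolation=cv2.INTER_CUBIC)
for free,col in ((4,(0,0,255)),(3,(255,0,0))):
    r=least_squares(lambda p:f(list(p)+[0]*(4-free)),[.56,.24,0,0][:free],loss='soft_l1'); p=list(r.x)+[0]*(4-free);print(np.round(p,4),f(p).reshape(-1,2).round(1).tolist())
    for s in(1,-1):
        q=np.array([proj(c,board_pt(p,s*.065+a*.021,b*.044,.004)) for a,b in((1,-1),(-1,-1),(-1,1),(1,1))])
        cv2.polylines(o,[np.round((q-[170,140]+.5)*48).astype(np.int32)],True,col,1,cv2.LINE_AA,4)
        for d in(13,-13):
            for n in (4,16):
                q=np.array([proj(c,board_pt(p,s*.065+.006*np.cos(t),d/1000+.006*np.sin(t),n/1000)) for t in np.linspace(0,6.3,20)])
                cv2.polylines(o,[np.round((q-[170,140]+.5)*48).astype(np.int32)],True,col,1,cv2.LINE_AA,4)
cv2.imwrite("pics/f2.png",o)
```

```text
[ 0.5646  0.2441 -0.006  -0.0089] [[-1.2, 0.1], [0.3, 0.4], [0.7, -0.2], [-0.5, -0.4], [0.1, 0.9], [0.2, -0.7]]
[ 0.5637  0.2423 -0.0056  0.    ] [[-2.9, -1.2], [-0.2, -0.8], [0.1, 1.2], [-2.5, 1.0], [3.4, -0.4], [4.0, 0.6]]
```

View pics/f2.png

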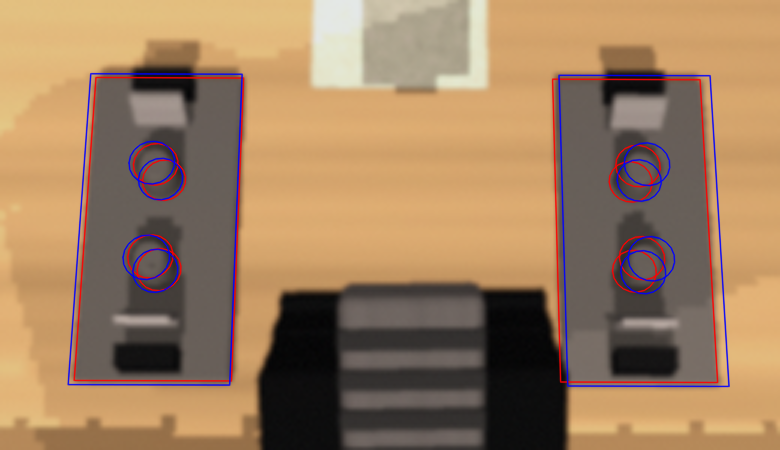

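Run:
```python
from h import *
P=viewer.camera_params("wrist"); K=np.array(P["K"]); Mi=np.linalg.inv(np.array(P["mount"])); print(K.round(1).tolist())
def pt(x,y,z): p=K@((Mi@[x,y,z,1])[:3]); return (p[:2]/p[2]).round(1)
for dx in(0,.002):
    for zu in (.0345,.033): print(dx,zu,[pt(.028+dx,y,zu-h) .tolist() for h in(0,.028) for y in(-.016,.016)])
```

```text
[[428.0, 0.0, 308.2], [0.0, 428.0, 244.8], [0.0, 0.0, 1.0]]
0 0.0345 [[265.5, 238.8], [353.2, 238.7], [256.7, 262.0], [362.7, 261.9]]
0 0.033 [[265.1, 239.8], [353.7, 239.8], [256.1, 263.5], [363.4, 263.4]]
0.002 0.0345 [[265.4, 233.5], [353.4, 233.4], [256.5, 255.6], [363.0, 255.5]]
0.002 0.033 [[265.0, 234.5], [353.8, 234.4], [255.9, 257.1], [363.6, 257.0]]
```

```bash
python3 -m inch '{"travel":[[6,-6,0],[0,0,45],[0,0,45],[0,0,40],[0,0,30],[0,0,14],[0,0,0],[0,0,2],[0,0,2],[0,0,2]],"turn":[0,0,0,0,0,0,0,0,0,0],"gripper":[1,1,1,1,1,1,1,1,1,1]}' 20
python3 -m inch '{"travel":[[0,0,2],[0,0,2],[0,0,0]],"turn":[0,0,0],"gripper":[1,1,1]}' 20
```

```text
time: 7.85
ee_pos: [0.5663, 0.2344, 0.1201]
eef_rot: [0.001, -0.707, 0.707, -0.001]
wrist_force: [-0.7, -0.3, -0.9]
grip_width: 0.0311
grip_force: 60.2
time: 8.15
ee_pos: [0.5649, 0.2341, 0.1144]
eef_rot: [-0.0, -0.707, 0.707, 0.0]
wrist_force: [0.1, 1.2, -1.6]
grip_width: 0.0308
grip_force: 60.2
```

```bash
python3 -m inch '{"travel":[[0,0,2],[0,0,2],[0,0,0]],"turn":[0,0,0],"gripper":[0.66,0.66,0.66]}' 20
python3 -m inch '{"travel":[[0,0,2],[0,0,2],[0,0,0]],"turn":[0,0,0],"gripper":[1,1,1]}' 20
```

```text
time: 8.45
ee_pos: [0.5653, 0.2342, 0.1115]
eef_rot: [0.0, -0.707, 0.707, -0.0]
wrist_force: [-3.1, -0.6, 6.2]
grip_width: 0.0306
grip_force: 61.0
time: 8.75
ee_pos: [0.5651, 0.2336, 0.1098]
eef_rot: [0.0, -0.707, 0.707, -0.001]
wrist_force: [-8.2, -5.7, 22.4]
grip_width: 0.0306
grip_force: 63.6
```

```bash
python3 -m inch '{"travel":[[2,0,1.5],[2,0,1.5],[2,0,2],[2,0,2]],"turn":[0,0,0,0],"gripper":[1,1,1,1]}' 20
python3 -m inch '{"travel":[[2,0,2],[2,0,2],[2,0,2]],"turn":[0,0,0],"gripper":[1,1,1]}' 20
```

```text
time: 9.15
ee_pos: [0.5671, 0.2275, 0.1034]
eef_rot: [-0.003, 0.707, -0.707, 0.001]
wrist_force: [-1.4, -0.6, 18.9]
grip_width: 0.0306
grip_force: 65.4
time: 9.45
ee_pos: [0.5685, 0.2218, 0.0977]
eef_rot: [0.005, -0.707, 0.707, -0.001]
wrist_force: [-1.1, 0.7, 20.3]
grip_width: 0.0304
grip_force: 66.9
```

```bash
cat >> h.py <<'E'
def tiltview():
    P=viewer.camera_params("wrist"); K=np.array(P["K"]); Mi=np.linalg.inv(np.array(P["mount"]))
    im=viewer.camera("wrist"); g=im.max(axis=2).astype(int); np.save("pics/last.npy",im)
    rows=[]
    for col in list(range(268,284,4))+list(range(336,350,4)):
        d=g[100:330,col]<30; k=[i for i in range(len(d)-12) if d[i:i+12].all()]; rows.append((col,100+k[0] if k else None))
    print("edge rows",rows)
    for th in (0,10,20,25,30,35):
        t=np.radians(th); out=[]
        for (x,z) in ((27.2,19.5),(27.2,-8.5)):
            X=.8+x*np.cos(t)-z*np.sin(t); Z=15+x*np.sin(t)+z*np.cos(t)
            p=K@((Mi@[X/1000,-.014,Z/1000,1])[:3]); out.append((p[:2]/p[2]).round().tolist())
        print(th,out)
E
python3 - <<'E'
from h import *
tiltview()
E
```

```text
edge rows [(268, 257), (272, 257), (276, 305), (280, None), (336, None), (340, 308), (344, 257), (348, 257)]
0 [[271.0, 239.0], [263.0, 262.0]]
10 [[272.0, 246.0], [265.0, 254.0]]
20 [[273.0, 254.0], [266.0, 249.0]]
25 [[274.0, 259.0], [267.0, 248.0]]
30 [[274.0, 265.0], [268.0, 247.0]]
35 [[274.0, 270.0], [268.0, 247.0]]
```

Run:
```python
from h import *
im=np.load("pics/last.npy"); cv2.imwrite("pics/t1.png",cv2.cvtColor(cv2.resize(im[150:450,130:490],None,fx=2,fy=2),cv2.COLOR_RGB2BGR))
```

```text
(no output)
```

View pics/t1.png

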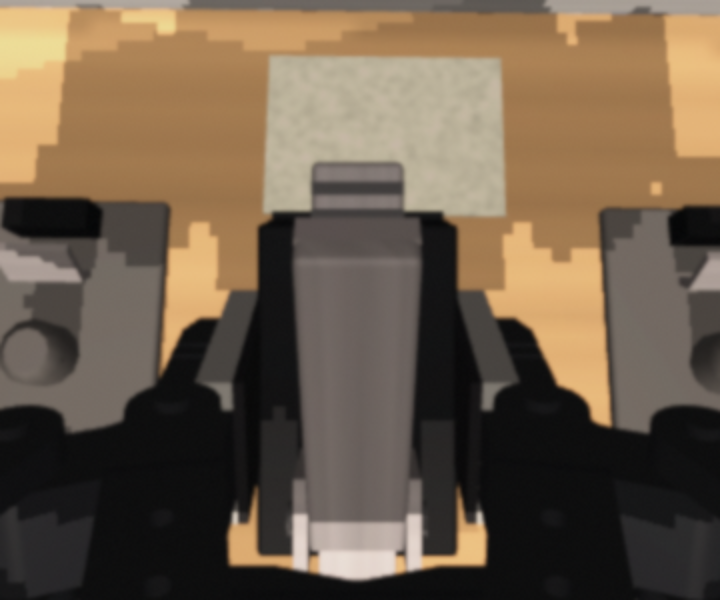

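```bash
python3 -m inch '{"travel":[[1,0,2.2],[1,0,2.2],[1,0,2.2],[1,0,2.2],[0,0,0]],"turn":[0,0,0,0,0],"gripper":[1,1,1,1,1]}' 20
python3 -m inch '{"travel":[[0.5,0,2],[0.5,0,2],[0,0,0]],"turn":[0,0,0],"gripper":[1,1,1]}' 20
cat >> h.py <<'E'
def edges(im,cols=(266,270,346,350),thr=46):
    g=im.max(axis=2).astype(int); out=[]
    for c in cols:
        d=g[150:470,c]<thr; k=np.where(d)[0]; out.append((c,150+k[0] if len(k) else None))
    return out
def topedge(th,x0,zu):
    "pixels of front-top, front-bottom, back-top at y=-16mm; th deg tilt, x0 centre of underside offset along tool x, zu underside tool z"
    P=viewer.camera_params("wrist"); K=np.array(P["K"]); Mi=np.linalg.inv(np.array(P["mount"])); t=np.radians(th); r=[]
    for x,h in((28,28),(28,0),(-28,28)):
        X=x0+x*np.cos(t)+h*np.sin(t); Z=zu+x*np.sin(t)-h*np.cos(t)
        p=K@((Mi@[X/1000,-.016,Z/1000,1])[:3]); r.append(p[:2]/p[2])
    return np.array(r)
E
python3 - <<'E'
from h import *
im=viewer.camera("wrist"); np.save("pics/last.npy",im); print(edges(im)); g=im.max(axis=2)
print(g[420:470:2,266],g[420:470:2,350]); print(g[265,240:280],g[265,340:380]);print(g[400:440:4,250:275:3])
E
```

```text
time: 10.0
ee_pos: [0.5686, 0.2174, 0.0885]
eef_rot: [0.004, -0.707, 0.707, -0.002]
wrist_force: [-0.7, -0.9, 15.8]
grip_width: 0.0309
grip_force: 69.8
time: 10.3
ee_pos: [0.5687, 0.217, 0.0871]
eef_rot: [-0.005, 0.707, -0.707, 0.002]
wrist_force: [-6.8, 0.5, 33.3]
grip_width: 0.0307
grip_force: 72.5
[(266, np.int64(268)), (270, np.int64(268)), (346, np.int64(268)), (350, np.int64(268))]
[27 26 27 26 26 26 21 14 14 15 13 14 14 13 13 13 14 13 14 14 14 14 15 14
 13] [27 26 27 27 26 26 21 15 14 14 14 15 16 13 12 14 14 14 13 15 13 14 15 14
 14]
[156 155 155 155 155 155 155 156 156 155 156 156 155 156 156 156 155 155
 158 166 176 182 180 175 171 171 171 174 176 178 178 177 175 175 176 178
 181 176 152 110] [184 183 182 181 180 178 177 177 178 179 180 180 181 182 186 188 188 187
 185 187 187 185 185 184 185 187 189 189 191 191 191 192 192 193 193 193
 191 188 186 183]
[[ 22  20  18  24  25  26  26  26  53]
 [ 29  24  80  24  26  26  25  30  62]
 [ 55  60 128  25  27  27  26  36  70]
 [193 197 119  26  28  26  26  35  71]
 [226 226 117  26  27  27  27  34  79]
 [222 221  96  26  26  26  27  27  57]
 [216 215  90  27  26  26  26  27  60]
 [211 210  83  26  27  26  27  26  74]
 [141 141  51  21  20  20  21  25  94]
 [ 14  14  14  14  13  15  14  14  15]]
```

Run:
```python
from h import *
im=np.load("pics/last.npy"); g=im.max(axis=2).astype(int)
def lr(r):
    a=g[r]; L=[c for c in range(245,275) if a[c]<34 and a[c-1]>=34]; R=[c for c in range(340,372) if a[c]<34 and a[c+1]>=34]; return L,R
for r in (270,274,278,282,422,426): print(r,lr(r))
for F,B in((268,432),(257,426)):
  for th in(10,15,20,25,28,30,32,35):
    r=least_squares(lambda v:[topedge(th,*v)[0,1]-F,topedge(th,*v)[2,1]-B],[0,33]); print(th,r.x.round(1),topedge(th,*r.x).round(1).tolist())
```

```text
270 ([262], [355])
274 ([262], [355])
278 ([261], [355])
282 ([261], [355])
422 ([257], [359])
426 ([257], [359])
10 [-9.5 38.7] [[260.5, 268.0], [268.4, 257.6], [262.4, 432.0]]
15 [-13.3  41.7] [[262.5, 268.0], [269.8, 263.9], [262.8, 432.0]]
20 [-16.5  43.5] [[264.1, 268.0], [270.9, 269.9], [262.8, 432.0]]
25 [-19.1  44. ] [[265.2, 268.0], [271.6, 275.6], [262.5, 432.0]]
28 [-20.3  43.7] [[265.7, 268.0], [271.9, 278.9], [262.2, 432.0]]
30 [-21.   43.3] [[265.9, 268.0], [272.1, 281.1], [261.9, 432.0]]
32 [-21.5  42.7] [[266.1, 268.0], [272.2, 283.3], [261.5, 432.0]]
35 [-22.2  41.4] [[266.3, 268.0], [272.2, 286.5], [260.9, 432.0]]
10 [-4.9 35.9] [[259.2, 257.0], [267.4, 248.2], [261.1, 426.0]]
15 [-8.4 38.6] [[261.2, 257.0], [268.9, 254.7], [261.4, 426.0]]
20 [-11.4  40. ] [[262.7, 257.0], [269.9, 260.7], [261.3, 426.0]]
25 [-13.8  40.3] [[263.8, 257.0], [270.6, 266.5], [260.9, 426.0]]
28 [-14.9  39.9] [[264.2, 257.0], [270.9, 269.9], [260.5, 426.0]]
30 [-15.6  39.4] [[264.5, 257.0], [271.0, 272.1], [260.2, 426.0]]
32 [-16.1  38.7] [[264.7, 257.0], [271.1, 274.4], [259.7, 426.0]]
35 [-16.7  37.3] [[264.9, 257.0], [271.2, 277.7], [259.0, 426.0]]
```

Run:
```python
from h import *
# pose of picture w2
q=[-1.96e-4,-7.06036e-1,7.08176e-1,1.147e-4]; T=np.eye(4);T[:3,:3]=Ro.from_quat([q[1],q[2],q[3],q[0]]).as_matrix();T[:3,3]=[.558886,.240093,.298299]
P=viewer.camera_params("wrist"); Cc=T@np.array(P["mount"]); R=Cc[:3,:3].T; c=(np.array(P["K"]),R,-R@Cc[:3,3])
g=cv2.imread("pics/w2.png"); print(g[98:126:1,200].tolist())
p=[.5646,.2441,-.006,-.0089]
for n in(0,.012):
  for s in range(-116,-84,4): print(n,s,proj(c,board_pt(p,.05,s/1000,n)).round(1))
```

```text
[[94, 103, 112], [94, 103, 111], [96, 104, 112], [117, 126, 134], [161, 171, 181], [183, 194, 204], [190, 200, 210], [192, 202, 212], [192, 203, 213], [193, 203, 213], [193, 203, 213], [194, 205, 215], [197, 207, 217], [199, 210, 220], [202, 213, 222], [198, 207, 215], [176, 184, 192], [154, 162, 171], [146, 154, 164], [144, 151, 161], [141, 149, 159], [136, 151, 166], [130, 165, 196], [122, 177, 217], [121, 181, 225], [122, 183, 226], [123, 184, 227], [125, 188, 226]]
0 -116 [247.   94.2]
0 -112 [246.8  98.1]
0 -108 [246.6 102. ]
0 -104 [246.5 105.9]
0 -100 [246.3 109.9]
0 -96 [246.1 113.8]
0 -92 [246.  117.8]
0 -88 [245.8 121.8]
0.012 -116 [245.1  86.1]
0.012 -112 [245.   90.1]
0.012 -108 [244.8  94.1]
0.012 -104 [244.6  98.1]
0.012 -100 [244.4 102.2]
0.012 -96 [244.2 106.2]
0.012 -92 [244.1 110.3]
0.012 -88 [243.9 114.4]
```

```bash
python3 -m inch '{"travel":[[4,0,-7],[13,0,7.5],[13,0,7.5],[13,0,7.5],[0,0,0],[-2,0,3.5]],"turn":[0,0,0,0,0,0],"gripper":[1,1,1,1,1,1]}' 20
python3 -m inch '{"travel":[[1.7,0,1],[1.7,0,1],[1.7,0,1],[0,0,0]],"turn":[0,0,0,0],"gripper":[1,1,1,1]}' 20
```

```text
time: 10.95
ee_pos: [0.5655, 0.1774, 0.0643]
eef_rot: [-0.004, 0.707, -0.707, -0.003]
wrist_force: [-16.2, 5.7, 55.3]
grip_width: 0.031
grip_force: 74.9
time: 11.35
ee_pos: [0.5655, 0.1769, 0.0643]
eef_rot: [-0.008, 0.708, -0.706, -0.007]
wrist_force: [-15.3, 22.3, 48.1]
grip_width: 0.0305
grip_force: 74.0
```

```bash
python3 -m inch '{"travel":[[-2,0,-3],[0,0,-3],[0,0,0]],"turn":[0,0,0],"gripper":[1,1,1]}' 20
python3 -m inch '{"travel":[[0,0,0],[0,0,0],[0,0,0]],"turn":[0,0,0],"gripper":[0.5,0.4,0.4]}' 20
python3 - <<'E'
from h import *
im=viewer.camera("wrist"); np.save("pics/last.npy",im); print(status.get_obs()["ee_pos"],status.get_obs()["wrist_force"]); cv2.imwrite("pics/t2.png",cv2.cvtColor(cv2.resize(im[130:480,110:510],None,fx=1.7,fy=1.7),cv2.COLOR_RGB2BGR))
E
```

```text
time: 11.65
ee_pos: [0.5653, 0.1767, 0.0654]
eef_rot: [-0.006, 0.708, -0.706, -0.005]
wrist_force: [-2.3, 18.8, 11.7]
grip_width: 0.0307
grip_force: 69.6
time: 11.95
ee_pos: [0.5642, 0.1698, 0.0633]
eef_rot: [-0.001, -0.707, 0.708, 0.0]
wrist_force: [0.0, -0.3, 0.1]
grip_width: 0.0512
grip_force: 0.0
[0.56435007 0.16991338 0.06354848] [-0.42812493  0.12230151 -0.51126943]
```

View pics/t2.png

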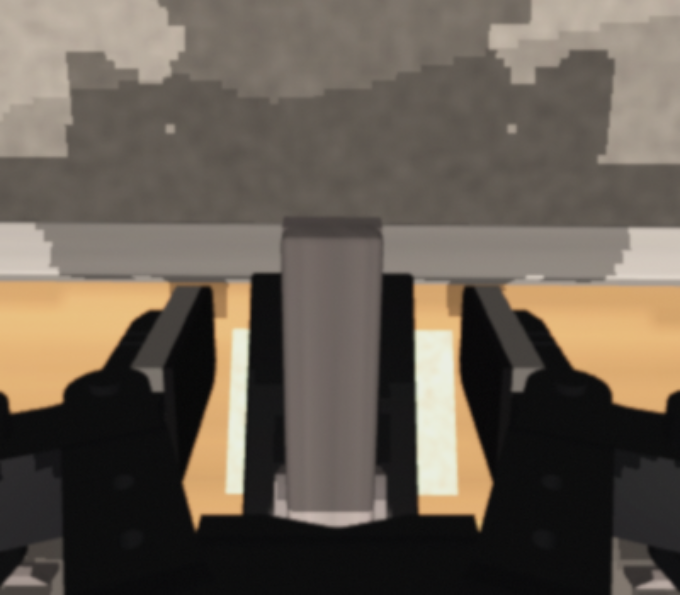

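The clip sits flush against the lip, with its front edge at about row 292. Next I'll regrasp it centred.

```bash
python3 -m inch '{"travel":[[-8,-1,-1],[-7.4,0,-1.4],[0,0,0],[0,0,0],[0,0,0],[0,0,0],[0,0,0],[0,0,0]],"turn":[0,0,0,0,0,0,0,0],"gripper":[0.4,0.4,0.6,1,1,1,1,1]}' 80
python3 - <<'E'
from h import *
im=viewer.camera("wrist"); print(edges(im)); o=status.get_obs(); print(o["ee_pos"]); g=im.max(axis=2).astype(int)
for r in (266,270,274,278): 
    a=g[r]; print(r,[c for c in range(245,275) if a[c]<40 and a[c-1]>=40],[c for c in range(340,372) if a[c]<40 and a[c+1]>=40])
print(g[225:300:3,268].tolist())
E
```

```text
time: 12.8
ee_pos: [0.5663, 0.1871, 0.0675]
eef_rot: [0.001, -0.707, 0.707, 0.0]
wrist_force: [-0.7, 4.2, 5.2]
grip_width: 0.0305
grip_force: 79.4
[(266, np.int64(237)), (270, np.int64(237)), (346, np.int64(238)), (350, np.int64(238))]
[0.56632706 0.18708781 0.06753405]
266 [262] [356]
270 [262] [356]
274 [261] [356]
278 [261] [357]
[138, 140, 142, 143, 42, 14, 14, 14, 14, 15, 14, 15, 15, 15, 14, 15, 15, 15, 15, 15, 16, 16, 16, 16, 15]
```

```bash
python3 -m inch '{"travel":[[0,0,-15],[0,0,-40],[0,0,-25],[-12,22,0],[-12,22,0],[-12,22,0],[0,0,0],[0,0,0]],"turn":[0,0,0,0,0,0.3,0,0],"gripper":[1,1,1,1,1,1,1,1]}' 80
python3 - <<'E'
from h import *
o=status.get_obs(); print(o["ee_pos"],o["wrist_force"]); im=viewer.camera("wrist"); print(edges(im)); g=im.max(axis=2).astype(int)
for r in (245,266,278):
    a=g[r]; print(r,[c for c in range(245,275) if a[c]<40 and a[c-1]>=40],[c for c in range(340,372) if a[c]<40 and a[c+1]>=40])
np.save("pics/last.npy",im)
E
```

```text
time: 13.65
ee_pos: [0.4997, 0.2219, 0.1467]
eef_rot: [-0.001, -0.705, 0.709, -0.0]
wrist_force: [0.2, -0.1, -0.9]
grip_width: 0.0306
grip_force: 79.3
[0.49973495 0.22193116 0.1467018 ] [ 0.21382552 -0.06655327 -0.93735879]
[(266, np.int64(238)), (270, np.int64(237)), (346, np.int64(237)), (350, np.int64(238))]
245 [262] [356]
266 [262] [356]
278 [261] [356]
```

Run:
```python
from h import *
im=np.load("pics/last.npy"); c=cam("wrist"); p=[.5644,.2437,-.006,-.007]
print([proj(c,board_pt(p,-.065+a*.021,b*.044,.004)).round(1).tolist() for a,b in((1,-1),(-1,-1),(-1,0),(1,0))])
hsv=cv2.cvtColor(im,cv2.COLOR_RGB2HSV); m=hsv[...,1]<70
for r in range(190,236,5): k=np.where(m[r,200:420])[0]+200; print(r,k[0] if len(k) else None,k[-1] if len(k) else None,len(k))
for col in (275,280,335,340): k=np.where(m[130:240,col])[0]+130; print(col,k[0] if len(k) else None,len(k))
cv2.imwrite("pics/t3.png",cv2.cvtColor(cv2.resize(im[100:400,150:470],None,fx=2,fy=2),cv2.COLOR_RGB2BGR))
```

```text
[[270.9, 226.1], [351.7, 226.1], [354.1, 311.3], [269.0, 311.4]]
190 200 339 95
195 200 339 95
200 200 339 95
205 200 339 95
210 200 339 95
215 200 339 95
220 200 339 93
225 200 338 92
230 200 349 113
235 271 350 80
275 130 34
280 130 34
335 130 77
340 130 33
```

View pics/t3.png

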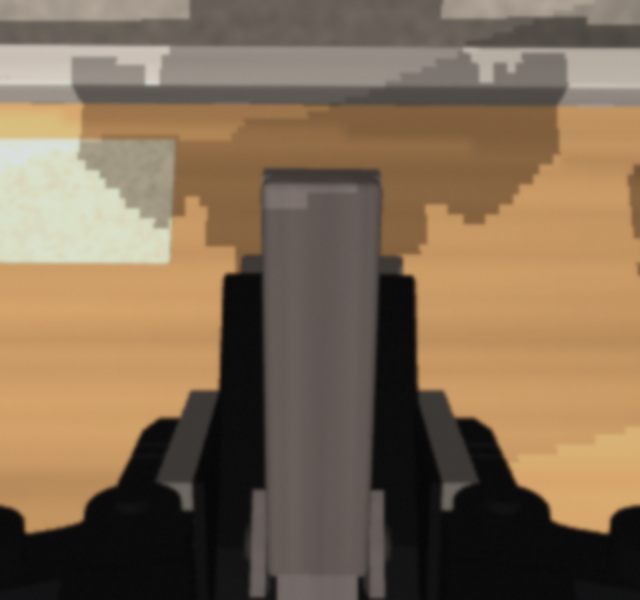

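No more pictures to view, so I'll rely on numbers from here. The clip and the plate end (271–350, row 228) line up to about 1 mm; I'll correct that and descend along the board normal.

```bash
python3 -m inch '{"travel":[[-1.3,1,13],[0,0,12.9],[0,0,0],[-2,0,3.5],[-1,0,1.7],[-1,0,1.7],[0,0,0]],"turn":[0,0,0,0,0,0,0],"gripper":[1,1,1,1,1,1,1]}' 100
python3 -m inch '{"travel":[[-1,0,1.7],[-1,0,1.7],[0,0,0]],"turn":[0,0,0],"gripper":[1,1,1]}' 100
```

```text
time: 14.4
ee_pos: [0.4992, 0.2279, 0.1143]
eef_rot: [0.0, -0.705, 0.709, -0.0]
wrist_force: [-0.5, 0.1, -0.8]
grip_width: 0.0305
grip_force: 102.3
time: 14.7
ee_pos: [0.4995, 0.2302, 0.1112]
eef_rot: [0.001, -0.705, 0.709, -0.0]
wrist_force: [0.3, 0.2, 1.9]
grip_width: 0.0304
grip_force: 102.7
```

```bash
python3 -m inch '{"travel":[[-0.5,0.6,0.9],[-1,0,1.7],[0,0,0]],"turn":[0,0,0],"gripper":[1,1,1]}' 100
python3 -m inch '{"travel":[[-1,0,1.7],[-1,0,1.7],[0,0,0]],"turn":[0,0,0],"gripper":[1,1,1]}' 100
```

```text
time: 15.0
ee_pos: [0.4993, 0.232, 0.109]
eef_rot: [0.001, -0.705, 0.709, -0.0]
wrist_force: [0.3, 2.2, 4.1]
grip_width: 0.0301
grip_force: 103.1
time: 15.3
ee_pos: [0.4997, 0.2339, 0.106]
eef_rot: [0.001, -0.705, 0.709, -0.0]
wrist_force: [-0.3, 1.9, 7.6]
grip_width: 0.03
grip_force: 103.7
```

```bash
python3 -m inch '{"travel":[[-1,0,1.7],[-1,0,1.7],[0,0,0]],"turn":[0,0,0],"gripper":[1,1,1]}' 100
python3 -m inch '{"travel":[[-1,0,1.7],[-1,0,1.7],[0,0,0]],"turn":[0,0,0],"gripper":[1,1,1]}' 100
```

```text
time: 15.6
ee_pos: [0.4997, 0.2359, 0.1026]
eef_rot: [0.002, -0.705, 0.709, -0.0]
wrist_force: [0.2, 1.2, 6.8]
grip_width: 0.0299
grip_force: 103.4
time: 15.9
ee_pos: [0.4998, 0.2373, 0.1007]
eef_rot: [0.001, -0.705, 0.709, -0.001]
wrist_force: [-2.3, -2.2, 20.8]
grip_width: 0.03
grip_force: 105.4
```

```bash
python3 -m inch '{"travel":[[-1,0,1.7],[-1,0,1.7],[0,0,0]],"turn":[0,0,0],"gripper":[1,1,1]}' 100
python3 - <<'E'
from h import *
im=viewer.camera("wrist"); print(edges(im)); print(status.get_obs()["ee_pos"],status.get_obs()["wrist_force"])
E
```

```text
time: 16.2
ee_pos: [0.4998, 0.2374, 0.1007]
eef_rot: [0.0, -0.705, 0.709, -0.003]
wrist_force: [-12.5, -12.5, 51.4]
grip_width: 0.0303
grip_force: 109.2
[(266, np.int64(236)), (270, np.int64(236)), (346, np.int64(237)), (350, np.int64(237))]
[0.49979512 0.23743361 0.10062602] [-11.30949341 -10.87992577  50.78150614]
```

```bash
python3 -m inch '{"travel":[[1,0,-2],[1,0,-2],[0,0,0],[0,0,0],[0,0,0],[0,0,-15],[0,0,-40],[0,0,-50],[0,0,-50],[0,0,0]],"turn":[0,0,0,0,0,0,0,0,0,0],"gripper":[1,1,0.5,0.3,0.3,0.3,0.3,0.3,0,0]}' 40
python3 - <<'E'
from h import *
c=cam("wrist"); im=viewer.camera("wrist"); np.save("pics/st1.npy",im); print(status.get_obs()["ee_pos"])
p=[.5644,.2437,-.006,-.007]
for u in(-.065,.065): print(u,"home",proj(c,board_pt(p,u,0,.018)),"12 high",proj(c,board_pt(p,u,0,.030)))
print(viewer.mark_of("clip_a_mid","wrist")); print(viewer.mark_of("station1_home","wrist"))
# foot outline: top-face corners at home
cs=[proj(c,board_pt(p,-.065+a*.016,b*.028,.032)).round(1).tolist() for a,b in((1,-1),(-1,-1),(-1,1),(1,1))]; print(cs)
g=im.max(axis=2)
x0=int(min(q[0] for q in cs))-25;x1=int(max(q[0] for q in cs))+25;y0=int(min(q[1] for q in cs))-25;y1=int(max(q[1] for q in cs))+25
m=(g[y0:y1,x0:x1]<40)
for r in range(0,m.shape[0],6): k=np.where(m[r])[0]; print(y0+r,(k[0]+x0,k[-1]+x0,len(k)) if len(k) else None)
E
```

```text
time: 17.25
ee_pos: [0.5019, 0.2384, 0.2602]
eef_rot: [0.005, -0.705, 0.709, -0.003]
wrist_force: [0.5, 0.8, 0.3]
grip_width: 0.0849
grip_force: 0.0
[0.50051718 0.23792984 0.25684286]
-0.065 home [314.8664259  220.49035151] 12 high [314.99013492 215.08270354]
0.065 home [131.60109518 220.13814306] 12 high [124.43529803 214.73833164]
[]
[{'pixel': [315.1, 226.6], 'p': 0.59}]
[[291.9, 175.6], [338.2, 175.7], [339.3, 254.6], [290.7, 254.5]]
150 None
156 None
162 None
168 None
174 None
180 (np.int64(292), np.int64(336), 21)
186 (np.int64(292), np.int64(337), 22)
192 (np.int64(292), np.int64(337), 22)
198 (np.int64(292), np.int64(337), 22)
204 (np.int64(291), np.int64(337), 23)
210 (np.int64(291), np.int64(337), 22)
216 (np.int64(291), np.int64(337), 23)
222 (np.int64(291), np.int64(337), 16)
228 (np.int64(291), np.int64(337), 16)
234 (np.int64(291), np.int64(337), 15)
240 (np.int64(291), np.int64(337), 16)
246 (np.int64(290), np.int64(337), 20)
252 (np.int64(291), np.int64(337), 28)
258 (np.int64(291), np.int64(335), 25)
264 None
270 None
276 (np.int64(304), np.int64(326), 23)
```

```bash
python3 -m inch '{"travel":[[45,-2,0],[45,-2,0],[45,-2,0],[45,-2,0],[45,-2,0],[45,-2,0],[45,-2,0],[45,-2,10],[0,0,10],[0,0,10]],"turn":[0,0,0,0,0,0,0,0,8.5,8.5],"gripper":[0,0,0,0,0,0,0,0,0,0]}'
python3 -m inch '{"travel":[[0,0,0],[0,0,0],[0,0,0],[0,0,0],[0,0,0],[0,0,0],[0,0,0],[0,0,0],[0,0,0]],"turn":[8.2,8.2,8.2,8.2,8.2,8.2,8.2,0,0],"gripper":[0,0,0,0,0,0,0,0,0]}'
python3 - <<'E'
from h import *
c=cam("wrist"); im=viewer.camera("wrist"); np.save("pics/c2.npy",im); o=status.get_obs(); print(o["ee_pos"],o["eef_rot"])
d=viewer.mark_of("clip_a_mid","wrist"); print(d,viewer.spot_in("clip_a","wrist"))
for k in d:
    g0=ray(c,k["pixel"],.014)
    for thr in (26,36):
      p,f,h=fit(im,c,g0[0],g0[1],np.radians(196),thr=thr); print(g0.round(4),p[:2].round(4),np.degrees(p[2]).round(1),round(f),h.reshape(-1,2).round().tolist())
E
```

```text
time: 18.4
ee_pos: [0.5109, -0.1241, 0.2207]
eef_rot: [-0.001, -0.589, 0.808, 0.002]
wrist_force: [-0.1, -0.2, -0.5]
grip_width: 0.0853
grip_force: 0.0
time: 19.3
ee_pos: [0.5116, -0.1225, 0.222]
eef_rot: [-0.001, -0.134, 0.991, 0.001]
wrist_force: [-0.1, -0.4, -0.4]
grip_width: 0.0856
grip_force: 0.0
[ 0.51177308 -0.12256785  0.22242664] [-1.07815910e-03 -1.34116928e-01  9.90964761e-01  5.73879500e-04]
[{'pixel': [291.1, 220.1], 'p': 0.71}] [{'extent': [294.8, 225.8, 55.8, 110.1], 'p': 0.87}, {'extent': [483.1, 208.6, 65.3, 111.2], 'p': 0.72}]
[ 0.5168 -0.1348  0.014 ] [ 0.515  -0.1324] 187.0 2705 [[321.0, 188.0], [310.0, 261.0], [268.0, 255.0], [278.0, 182.0], [280.0, 178.0], [320.0, 184.0]]
[ 0.5168 -0.1348  0.014 ] [ 0.515  -0.1324] 186.8 2279 [[321.0, 188.0], [310.0, 261.0], [268.0, 255.0], [278.0, 182.0], [280.0, 178.0], [320.0, 184.0]]
```

Run:
```python
from h import *
g=np.load("pics/c2.npy").max(axis=2)
for r in range(165,290,4): print(r,''.join('#' if v<40 else '+' if v<80 else '-' if v<110 else '.' for v in g[r,240:350:2]))
```

```text
165 ...-...................................................
169 -------------...----.---------.........................
173 --------------.------------------......................
177 ---------------------++---.............................
181 --------------------#####+---+++++++...................
185 -------------------+#####----------+####+..............
189 -------------------#####+----------+####+..............
193 -------------...---#####+----------+####+..............
197 ------------------+#####+----------#####-..............
201 --.....-----------+#####----------+#####-..............
205 ------------------#####+---------+#####+...............
209 ........-......--+#####+--------++#####+...............
213 ..............---+#####-.----+--++#####-...............
217 ..............---+#####-----++--++####+................
221 .............----######+---+++--+#####+................
225 .............---+#####+.....-----#####-................
229 .............-+++#####-.........+####+.................
233 .............--+#####+..........+####+.................
237 ............-+++####--.........-+####-.................
241 .............--+###+.............+###-.................
245 ...............+###-.............###+..................
249 ...............+###-............-###-..................
253 ...............++++..-..........+###-..................
257 ...............--++--...........-+++...................
261 ....................-..................................
265 ....................+++++++---.........................
269 ............................-..........................
273 .......................................................
277 .......................................................
281 .......................................................
285 .......................................................
289 .......................................................
```

```bash
python3 -m inch '{"travel":[[-0.5,-10.3,0],[0,0,45],[0,0,45],[0,0,45],[0,0,30],[0,0,16],[0,0,8],[0,0,0]],"turn":[8.4,0,0,0,0,0,0,0],"gripper":[0,0,0,0,0,0,0,0]}' 20
python3 -m inch '{"travel":[[0,0,0],[0,0,0],[0,0,0],[0,0,0],[0,0,0],[0,0,0],[0,0,0]],"turn":[0,0,0,0,0,0,0],"gripper":[0.3,0.6,1,1,1,1,1]}' 20
```

```text
time: 20.25
ee_pos: [0.5151, -0.1324, 0.0338]
eef_rot: [-0.001, -0.06, 0.998, 0.0]
wrist_force: [0.2, 0.6, -0.3]
grip_width: 0.0852
grip_force: 0.0
time: 20.95
ee_pos: [0.5164, -0.1328, 0.0356]
eef_rot: [0.001, -0.06, 0.998, -0.0]
wrist_force: [-0.5, 0.2, 6.6]
grip_width: 0.0316
grip_force: 21.3
```

```bash
python3 -m inch '{"travel":[[0,0,-15],[0,0,-40],[0,0,-45],[-11.3,41.6,-10],[-11.3,41.6,-10],[-11.3,41.6,-10],[-11.3,41.6,-10],[-11.3,41.6,-10],[-11.3,41.6,0],[-11.3,41.6,0]],"turn":[0,0,0,0,0,0,0,0,0,0],"gripper":[1,1,1,1,1,1,1,1,1,1]}' 20
python3 -m inch '{"travel":[[-11.3,41.6,0],[0,0,0],[0,0,0],[0,0,0],[0,0,0],[0,0,0],[0,0,0],[0,0,0],[0,0,0],[0,0,0]],"turn":[0,-8.33,-8.33,-8.33,-8.33,-8.33,-8.33,-8.33,-8.33,-8.33],"gripper":[1,1,1,1,1,1,1,1,1,1]}' 20
python3 -m inch '{"travel":[[0,0,0],[0,0,0],[0,0,0]],"turn":[-8.33,0,0],"gripper":[1,1,1]}' 20
```

```text
time: 21.95
ee_pos: [0.5594, 0.1677, 0.1852]
eef_rot: [0.0, -0.06, 0.998, -0.0]
wrist_force: [1.2, -1.6, -0.1]
grip_width: 0.0311
grip_force: 20.6
time: 22.95
ee_pos: [0.5653, 0.2085, 0.1844]
eef_rot: [-0.0, -0.657, 0.754, 0.0]
wrist_force: [-0.7, -0.2, -1.4]
grip_width: 0.0315
grip_force: 20.6
time: 23.25
ee_pos: [0.5654, 0.2085, 0.1845]
eef_rot: [0.0, 0.707, -0.707, -0.0]
wrist_force: [1.5, -0.1, -1.3]
grip_width: 0.0315
grip_force: 20.6
```

Descend to contact, then roll it flush while moving downhill.

```bash
python3 -m inch '{"travel":[[0,0,40],[0,0,30],[0,0,8],[0,0,2],[0,0,2],[0,0,2],[0,0,0]],"turn":[0,0,0,0,0,0,0],"gripper":[1,1,1,1,1,1,1]}' 20
python3 -m inch '{"travel":[[1.5,0,2],[1.5,0,2],[1.5,0,2],[1.5,0,2]],"turn":[0,0,0,0],"gripper":[1,1,1,1]}' 20
python3 -m inch '{"travel":[[1,0,2],[1,0,2],[1,0,2],[1,0,2]],"turn":[0,0,0,0],"gripper":[1,1,1,1]}' 20
```

```text
time: 23.95
ee_pos: [0.5664, 0.2088, 0.1017]
eef_rot: [-0.001, 0.708, -0.706, 0.0]
wrist_force: [-0.8, 0.4, -0.9]
grip_width: 0.0313
grip_force: 20.6
time: 24.35
ee_pos: [0.5659, 0.2027, 0.0932]
eef_rot: [-0.001, 0.708, -0.706, -0.0]
wrist_force: [-1.1, 0.2, 7.2]
grip_width: 0.0316
grip_force: 21.7
time: 24.75
ee_pos: [0.566, 0.1984, 0.0859]
eef_rot: [-0.0, 0.708, -0.706, 0.0]
wrist_force: [-3.0, -2.3, 8.9]
grip_width: 0.0317
grip_force: 22.9
```

```bash
python3 -m inch '{"travel":[[0.5,0,2],[0.5,0,2],[0.5,0,2],[0,0,0]],"turn":[0,0,0,0],"gripper":[1,1,1,1]}' 20
python3 -m inch '{"travel":[[0,0,1.7],[0,0,1.7],[0,0,0]],"turn":[0,0,0],"gripper":[1,1,1]}' 20
python3 - <<'E'
from h import *
im=viewer.camera("wrist"); np.save("pics/last.npy",im); g=im.max(axis=2).astype(int)
for r in range(225,300,4): print(r,''.join('#' if v<40 else '+' if v<80 else '-' if v<110 else '.' for v in g[r,240:376:2]))
E
```

```text
time: 25.15
ee_pos: [0.566, 0.1963, 0.0797]
eef_rot: [0.0, 0.708, -0.706, 0.001]
wrist_force: [-2.0, -2.8, 7.8]
grip_width: 0.0315
grip_force: 24.1
time: 25.45
ee_pos: [0.566, 0.1958, 0.0763]
eef_rot: [0.0, 0.708, -0.706, 0.001]
wrist_force: [-2.3, -5.9, 7.1]
grip_width: 0.0317
grip_force: 25.1
225 .....................-..........................-...................
229 .....................-.........................-....................
233 .....................-.........................-....................
237 .....................-.........................-....................
241 .....................-.........................-....................
245 .....................-.........................-....................
249 .....................-.........................-....................
253 ...........##########-.........................-+#########-.........
257 ...........##########-.........................-+#########+.........
261 ..........-##########-.........................-+#########+.........
265 ..........-##########-.........................-+#########+.........
269 ..........+##########-.........................-+#########+.........
273 ..........+##########-.........................-##########+.........
277 ..........+##########-.........................-##########+.........
281 ..........+##########-.........................-##########+.........
285 ..........+##########-.........................-##########+.........
289 ..........+##########-.........................-###########.........
293 ..........+##########+.........................-###########.........
297 ..-++++++############+.........................-############+++++++.
```

```bash
python3 -m inch '{"travel":[[-0.5,0,1.7],[-0.5,0,1.7],[0,0,0]],"turn":[0,0,0],"gripper":[1,1,1]}' 20
python3 -m inch '{"travel":[[-0.5,0,1.7],[-0.5,0,1.7],[0,0,0]],"turn":[0,0,0],"gripper":[1,1,1]}' 20
```

```text
time: 25.8
ee_pos: [0.5659, 0.1958, 0.0744]
eef_rot: [0.001, 0.708, -0.706, 0.002]
wrist_force: [-7.0, -8.8, 19.5]
grip_width: 0.0316
grip_force: 27.3
time: 26.1
ee_pos: [0.5659, 0.1962, 0.0732]
eef_rot: [0.001, 0.708, -0.707, 0.003]
wrist_force: [-12.8, -11.2, 36.9]
grip_width: 0.0317
grip_force: 30.5
```

```bash
python3 -m inch '{"travel":[[1.5,0,-3],[6,0,3.5],[5,0,2.9],[1.7,0,1],[1.7,0,1],[1.7,0,1],[0,0,0]],"turn":[0,0,0,0,0,0,0],"gripper":[1,1,1,1,1,1,1]}' 20
python3 -m inch '{"travel":[[1.7,0,1],[0,0,0]],"turn":[0,0],"gripper":[1,1]}' 20
```

```text
time: 26.8
ee_pos: [0.5691, 0.183, 0.0659]
eef_rot: [-0.004, 0.708, -0.706, 0.001]
wrist_force: [-1.0, 3.2, 20.6]
grip_width: 0.0315
grip_force: 28.6
time: 27.0
ee_pos: [0.5692, 0.1827, 0.0658]
eef_rot: [-0.005, 0.709, -0.706, 0.0]
wrist_force: [-4.4, 5.4, 26.1]
grip_width: 0.0314
grip_force: 29.4
```

```bash
python3 -m inch '{"travel":[[-1,0,-2],[0,0,-2],[0,0,0],[0,0,0],[0,0,0],[0,0,0]],"turn":[0,0,0,0,0,0],"gripper":[1,1,0.5,0.4,0.4,0.4]}' 20
python3 - <<'E'
from h import *
o=status.get_obs();print(o["ee_pos"],o["wrist_force"])
im=viewer.camera("wrist"); np.save("pics/last.npy",im); g=im.max(axis=2).astype(int)
for r in range(241,300,3): print(r,''.join('#' if v<40 else '+' if v<80 else '-' if v<110 else '.' for v in g[r,240:376:2]))
E
```

```text
time: 27.6
ee_pos: [0.566, 0.1804, 0.0649]
eef_rot: [0.0, 0.708, -0.706, 0.0]
wrist_force: [2.8, -0.6, 1.4]
grip_width: 0.0513
grip_force: 0.0
[0.56599683 0.18039228 0.06489793] [ 2.81365524 -0.64512272  1.43555805]
241 ..................-.........................--......................
244 ..................-.........................--......................
247 ..................-.........................--......................
250 ..................-.........................--......................
253 ..................-.........................-.......................
256 ..................-.........................-.......................
259 ........+########+-.........................-+++++------............
262 ........##########-.........................-+##########-...........
265 -------+##########-.........................-+##########+-----------
268 -------+##########-.........................-+##########+-----------
271 ........##########-.........................-+##########-...........
274 ........##########-.........................-+##########-...........
277 ........##########-.........................-+##########-...........
280 .......-##########-.........................-###########-...........
283 .......-##########-.........................-###########............
286 .......-##########-.........................-###########............
289 .......-##########-.........................-###########............
292 .......-##########-.........................-###########............
295 .......-##########-.........................-###########............
298 .......-##########-.........................-###########............
```

```bash
python3 -m inch '{"travel":[[-5.8,-2,-1.1],[0,0,0],[0,0,0],[0,0,0],[0,0,0],[0,0,0],[0,0,0]],"turn":[0,0,0,0,0,0,0],"gripper":[0.4,0.4,0.6,1,1,1,1]}' 80
python3 -m inch '{"travel":[[0,0,-15],[0,0,-40],[0,0,-25],[-12,-22,0],[-12,-22,0],[-12,-21,0],[0,0,0],[0,0,0]],"turn":[0,0,0,0,0,0.3,0,0],"gripper":[1,1,1,1,1,1,1,1]}' 80
python3 - <<'E'
from h import *
o=status.get_obs();print(o["ee_pos"],o["eef_rot"]); c=cam("wrist")
im=viewer.camera("wrist"); np.save("pics/last.npy",im); print(edges(im)); g=im.max(axis=2).astype(int)
for r in (245,266,278):
    a=g[r]; print(r,[k for k in range(245,275) if a[k]<40 and a[k-1]>=40],[k for k in range(340,372) if a[k]<40 and a[k+1]>=40])
m=cv2.cvtColor(im,cv2.COLOR_RGB2HSV)[...,1]
for r in range(222,240,2): print(r,''.join('#' if v<70 else '.' for v in m[r,255:370:2]))
E
```

```text
time: 28.35
ee_pos: [0.5671, 0.1867, 0.0661]
eef_rot: [0.0, 0.708, -0.706, -0.0]
wrist_force: [-1.6, 0.6, 3.0]
grip_width: 0.0308
grip_force: 79.1
time: 29.15
ee_pos: [0.632, 0.2226, 0.1452]
eef_rot: [-0.001, -0.706, 0.708, 0.0]
wrist_force: [-0.2, -0.7, -2.3]
grip_width: 0.0305
grip_force: 79.4
[0.632041   0.22262746 0.14517194] [-8.31524882e-04 -7.06419245e-01  7.07793089e-01  3.18774258e-04]
[(266, np.int64(241)), (270, np.int64(241)), (346, np.int64(239)), (350, np.int64(239))]
245 [261] [355]
266 [260] [356]
278 [260] [356]
222 ..............###########################.................
224 .............############################.................
226 ...........#######################################........
228 ...........#######################################........
230 ..........########################################........
232 ..........########################################........
234 ..........#########################################.......
236 ..........#########################################.......
238 ...........########################################.......
```

```bash
python3 -m inch '{"travel":[[-1.1,3,12],[0,0,11.8],[0,0,0],[-2,0,3.5],[-2,0,3.5],[-1,0,1.7],[0,0,0]],"turn":[0,0,0,0,0,0,0],"gripper":[1,1,1,1,1,1,1]}' 100
python3 -m inch '{"travel":[[-1,0,1.7],[-1,0,1.7],[0,0,0]],"turn":[0,0,0],"gripper":[1,1,1]}' 100
python3 -m inch '{"travel":[[-1,0,1.7],[-1,0,1.7],[0,0,0]],"turn":[0,0,0],"gripper":[1,1,1]}' 100
```

```text
time: 29.9
ee_pos: [0.6295, 0.2291, 0.1135]
eef_rot: [-0.0, -0.706, 0.708, 0.0]
wrist_force: [-0.6, -0.2, -0.7]
grip_width: 0.0304
grip_force: 102.2
time: 30.2
ee_pos: [0.6295, 0.2309, 0.1101]
eef_rot: [-0.0, -0.706, 0.708, -0.0]
wrist_force: [0.4, -0.0, -0.8]
grip_width: 0.0302
grip_force: 102.2
time: 30.5
ee_pos: [0.6298, 0.2321, 0.1069]
eef_rot: [-0.001, -0.706, 0.708, -0.001]
wrist_force: [-0.3, -4.3, -0.2]
grip_width: 0.0302
grip_force: 102.8
```

```bash
python3 -m inch '{"travel":[[-0.5,0,1.7],[-1,0,1.7],[0,0,0]],"turn":[0,0,0],"gripper":[1,1,1]}' 100
python3 -m inch '{"travel":[[-1,0,1.7],[-1,0,1.7],[0,0,0]],"turn":[0,0,0],"gripper":[1,1,1]}' 100
```

```text
time: 30.8
ee_pos: [0.6299, 0.2332, 0.1048]
eef_rot: [-0.001, -0.706, 0.708, -0.001]
wrist_force: [-1.4, -6.5, 7.4]
grip_width: 0.0304
grip_force: 103.9
time: 31.1
ee_pos: [0.6298, 0.2355, 0.101]
eef_rot: [-0.0, -0.706, 0.708, -0.001]
wrist_force: [-1.3, -6.0, 4.6]
grip_width: 0.0302
grip_force: 103.1
```

```bash
python3 -m inch '{"travel":[[-1,0,1.7],[-1,0,1.7],[0,0,0]],"turn":[0,0,0],"gripper":[1,1,1]}' 100
python3 -m inch '{"travel":[[-1,0,1.7],[-1,0,1.7],[0,0,0]],"turn":[0,0,0],"gripper":[1,1,1]}' 100
```

```text
time: 31.4
ee_pos: [0.6298, 0.2364, 0.0997]
eef_rot: [-0.001, -0.706, 0.708, -0.002]
wrist_force: [-7.7, -10.8, 20.0]
grip_width: 0.0302
grip_force: 105.3
time: 31.7
ee_pos: [0.6298, 0.2365, 0.0997]
eef_rot: [-0.002, -0.706, 0.709, -0.004]
wrist_force: [-14.7, -19.4, 39.3]
grip_width: 0.0305
grip_force: 107.9
```

```bash
python3 -m inch '{"travel":[[1.5,0,-2.5],[1.5,0,-2.5],[0,0,0],[0,0,0],[0,0,0],[0,0,-15],[0,0,-40],[0,0,-50],[0,0,-50],[0,0,0]],"turn":[0,0,0,0,0,0,0,0,0,0],"gripper":[1,1,0.5,0.3,0.3,0.3,0.3,0.3,0,0]}' 40
python3 -m inch '{"travel":[[0,32,0],[0,33,0],[0,0,0],[0,0,0]],"turn":[0,0,0,0],"gripper":[0,0,0,0]}' 40
python3 - <<'E'
from h import *
c=cam("wrist"); im=viewer.camera("wrist"); np.save("pics/st2.npy",im); print(status.get_obs()["ee_pos"])
print(viewer.mark_of("clip_a_mid","wrist")); print(viewer.mark_of("station1_home","wrist"))
g=im.max(axis=2); p=[.5644,.246,-.006,-.007]
for u in(.065,-.065):
    cs=np.array([proj(c,board_pt(p,u+a*.016,b*.028,.032)) for a,b in((1,-1),(-1,-1),(-1,1),(1,1))]).round(1); print(cs.tolist())
    x0,y0=(cs.min(0)-16).astype(int); x1,y1=(cs.max(0)+16).astype(int)
    for r in range(y0,y1,4): print(r,''.join('#' if v<40 else '+' if v<80 else '-' if v<110 else '.' for v in g[r,x0:x1:2]),x0)
E
```

```text
time: 32.7
ee_pos: [0.6334, 0.2389, 0.2633]
eef_rot: [0.007, -0.707, 0.708, -0.004]
wrist_force: [1.0, -0.1, 0.2]
grip_width: 0.0848
grip_force: 0.0
time: 33.1
ee_pos: [0.5645, 0.238, 0.2542]
eef_rot: [0.001, -0.707, 0.708, -0.0]
wrist_force: [0.3, 0.2, 1.1]
grip_width: 0.0857
grip_force: 0.0
[0.56538313 0.23791686 0.25414612]
[{'pixel': [215.4, 221.7], 'p': 0.61}]
[]
[[190.2, 180.4], [237.3, 180.6], [233.3, 261.1], [183.8, 260.9]]
164 .....................-++----............... 167
168 ................------++++++-.............. 167
172 ...........--------...-+++++#####+-------.. 167
176 ............------.....+++++######+++++---- 167
180 .......................++++++++###+++++---- 167
184 .......................++++#########+++---- 167
188 ...........-...........++++#########+++---. 167
192 ...........-...........++++###########+---. 167
196 ...........+...........++++###########----. 167
200 ..........-+...........+--+###########---+. 167
204 ..........++...........+--+###########---+. 167
208 ..........++...........-+-+###########---+. 167
212 ..........+#...........-+-+#########
[... 1664 characters left out ...]
.........#+......... 365
225 ...--+###########+.-............-+......... 365
229 ...---##########++..............-+......... 365
233 ...---###########+..............-+......... 365
237 ...---###########+...............+......... 365
241 ...---##########++-...........--.+......... 365
245 ...---##########++---........-+-.#......... 365
249 ...---+#########+-+#-.........-+##-........ 365
253 ...---+#############-.........####+........ 365
257 ...---+#############++++++++++###+......... 365
261 ...---+############+---.------++-.......... 365
265 ....--+#############-.........---.......... 365
269 ....---------+++....-.........---.......... 365
273 ....---------++++++++.........---.......... 365
```

```bash
python3 -m inch '{"travel":[[39.4,16.4,0],[39.4,16.4,0],[39.4,16.4,0],[39.4,16.4,0],[39.4,16.4,0],[39.4,16.4,0],[0,0,20],[0,0,20],[0,0,0],[0,0,0]],"turn":[0,0,0,0,0,0,7.86,7.86,7.86,7.86],"gripper":[0,0,0,0,0,0,0,0,0,0]}' 40
python3 -m inch '{"travel":[[0,0,0],[0,0,0],[0,0,0],[0,0,0],[0,0,0],[0,0,0]],"turn":[7.86,7.86,7.86,7.86,0,0],"gripper":[0,0,0,0,0,0]}' 40
python3 - <<'E'
from h import *
c=cam("wrist"); im=viewer.camera("wrist"); o=status.get_obs(); print(o["ee_pos"],o["eef_rot"])
p,f,h=fit(im,c,.4669,.0013,np.radians(207.4)); print(p,np.degrees(p[2]),f)
ct=cam("top"); viewer.camera("top"); print([(d["p"],ray(ct,d["pixel"],.004).round(4)) for d in viewer.mark_of("tray_in","top")])
E
```

```text
time: 34.25
ee_pos: [0.4663, 0.0007, 0.2127]
eef_rot: [-0.0, -0.485, 0.874, 0.0]
wrist_force: [0.2, -1.0, -0.1]
grip_width: 0.0851
grip_force: 0.0
time: 34.85
ee_pos: [0.4664, 0.0011, 0.2133]
eef_rot: [0.0, -0.235, 0.972, -0.0]
wrist_force: [-0.3, -0.6, 0.0]
grip_width: 0.0851
grip_force: 0.0
[0.46621758 0.00111123 0.21330517] [ 1.11434444e-04 -2.34400040e-01  9.72140219e-01 -5.17341771e-05]
[ 4.65196882e-01 -3.28608873e-04  3.61932485e+00] 207.37203866061128 2353.0188272163687
[(0.96, array([ 0.5559, -0.3369,  0.004 ]))]
```

```bash
python3 -m inch '{"travel":[[1.5,-0.8,40],[0,0,45],[0,0,45],[0,0,30],[0,0,14],[0,0,6],[0,0,0]],"turn":[0,0,0,0,0,0,0],"gripper":[0,0,0,0,0,0,0]}' 40
python3 -m inch '{"travel":[[0,0,0],[0,0,0],[0,0,0],[0,0,0],[0,0,0],[0,0,0],[0,0,0],[0,0,-20],[0,0,-40],[0,0,-40]],"turn":[0,0,0,0,0,0,0,0,0,0],"gripper":[0.3,0.6,1,1,1,1,1,1,1,1]}' 40
```

```text
time: 35.7
ee_pos: [0.4645, -0.0, 0.0328]
eef_rot: [-0.001, -0.234, 0.972, 0.0]
wrist_force: [0.2, -0.1, 0.6]
grip_width: 0.0856
grip_force: 0.0
time: 36.7
ee_pos: [0.4637, 0.0001, 0.1341]
eef_rot: [-0.001, -0.233, 0.972, 0.0]
wrist_force: [0.9, -0.8, -1.4]
grip_width: 0.0313
grip_force: 40.0
```

```bash
python3 -m inch '{"travel":[[8.8,-42.9,0],[8.8,-42.9,0],[8.8,-42.9,0],[8.8,-42.9,0],[8.8,-42.9,0],[8.8,-42.9,0],[8.8,-42.9,0],[8.8,-42.9,0],[0,0,0],[0,0,0]],"turn":[0,0,0,0,0,0,0,0,0,0],"gripper":[1,1,1,1,1,1,1,1,1,1]}' 40
python3 -m inch '{"travel":[[0,0,40],[0,0,30],[0,0,15],[0,0,5],[0,0,2],[0,0,0]],"turn":[0,0,0,0,0,0],"gripper":[1,1,1,1,1,1]}' 40
```

```text
time: 37.7
ee_pos: [0.5572, -0.3384, 0.1327]
eef_rot: [-0.0, -0.233, 0.973, 0.001]
wrist_force: [0.0, 0.4, -1.7]
grip_width: 0.0312
grip_force: 40.2
time: 38.3
ee_pos: [0.5586, -0.338, 0.0425]
eef_rot: [0.001, -0.234, 0.972, -0.001]
wrist_force: [0.3, 0.2, -1.0]
grip_width: 0.0313
grip_force: 40.2
```

```bash
python3 -m inch '{"travel":[[0,0,1.5],[0,0,1.5],[0,0,1],[0,0,0]],"turn":[0,0,0,0],"gripper":[1,1,1,1]}' 40
python3 -m inch '{"travel":[[0,0,0],[0,0,0],[0,0,0],[0,0,-15],[0,0,-40],[0,0,-50],[0,0,-50],[0,0,0],[0,0,0]],"turn":[0,0,0,0,0,0,0,0,0],"gripper":[0.55,0.45,0.4,0.4,0.4,0.4,0.4,0,0]}' 40
python3 - <<'E'
from h import *
c=cam("wrist"); im=viewer.camera("wrist"); o=status.get_obs(); print(o["ee_pos"],o["wrist_force"])
print(viewer.mark_of("clip_a_mid","wrist"),viewer.mark_of("tray_in","wrist"))
p,f,h=fit(im,c,.5586,-.338,np.radians(207.4),z0=.004); print(p[:2],np.degrees(p[2]),f)
for n in("top","scene"):
    k=cam(n); viewer.camera(n); print(n,[(d["p"],np.round(d["pixel"]),ray(k,d["pixel"],.018).round(3)) for d in viewer.mark_of("clip_a_mid",n)])
    print([(d["p"],np.round(d["pixel"])) for d in viewer.mark_of("clip_a_jaw",n)], [(l,[np.round(d["extent"][:2]).tolist() for d in viewer.spot_in(l,n)[:1]]) for l in("connector","tape","screwdriver","cutters","marker","relay")])
    if n=="scene":
        im=viewer.camera("scene"); snap("scene","end"); hp=[.5644,.246,-.006,-.007]; print([proj(k,board_pt(hp,u,0,.018)).round() for u in(.065,-.065)])
E
```

```text
time: 38.7
ee_pos: [0.5581, -0.3381, 0.0382]
eef_rot: [0.0, -0.233, 0.972, -0.0]
wrist_force: [-1.1, 0.3, 4.7]
grip_width: 0.0314
grip_force: 40.8
time: 39.6
ee_pos: [0.5587, -0.3385, 0.1952]
eef_rot: [0.001, -0.233, 0.972, -0.002]
wrist_force: [-0.4, -0.7, -1.0]
grip_width: 0.0778
grip_force: 0.0
[ 0.55771886 -0.33777307  0.19302604] [-0.77930242  0.1312375  -1.05131983]
[] []
[ 0.55833467 -0.33934048] 208.209756534193 2929.766061396721
top [(0.74, array([160., 228.]), array([0.649, 0.26 , 0.018])), (0.6, array([164., 297.]), array([0.509, 0.258, 0.018])), (0.57, array([361., 204.]), array([ 0.653, -0.151,  0.018]))]Traceback (most recent call last):
  File "<stdin>", line 7, in <module>
ValueError: it knows: board, clip, clip_a_mid, clip_b_mid, clip_c_mid, connector, cutters, marker, relay, screwdriver, station, station1_home, station2_home, tape, tray_in
```

Run:
```python
from h import *
print(robot.finish_job())
```

```text
the job is handed in; nothing more can be done
None
```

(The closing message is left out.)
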